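# Vent the bath and take a dip-rod reading

## Task

Check the fill of the white heating bath: first swing its red-balled sprung vent lever fully over to its stop and let it spring back, then take the orange-handled dip rod from its stand and lower it into the bath's brass guide tube until its collar stops on the tube's mouth. Draw the rod out again and present it for reading: rod level, its tip over the middle of the white tray and roughly 15 cm above the bench, held still and touching nothing but the gripper; finish while still holding it there. Do not disturb the bottle, the jar or the cup.

Things in the scene. Friction and masses are not known exactly. Their poses are not given: they have to be found in the camera images.
- lever_ball (a point): centre of the red ball, 26 mm in diameter, at the end of the vent lever, a 10 mm steel bar that rises from the bath's green top. The ball is 75 mm from the hinge axis; at rest the bar leans 0.45 rad (26 deg) from upright towards the bath's front (the bath's own -x), the ball's centre 171 mm above the bench
- vent_lever (a joint): angle of the vent lever, rad: 0 at rest, leaning to the bath's front; grows as the ball is pushed along the bath's +x (to its back); hard stop at 0.9, where it leans 0.45 rad the other way. A spring drives it back to 0 when let go: about 1 N at the ball at rest, 4 N at the stop
- lever_hinge (a point): point on the lever's hinge axis (the axis is the bath's y), 103 mm above the bench; its axes are the bath's
- bath: white heating bath with a green top, fixed, 220 (its x) x 280 (its y) x 90 mm high; origin at the centre of its underside; its front (small blue display, row of dark ports) faces its -x. In its own frame the guide tube stands at x -40, y -90 mm and the lever's hinge at x +20, y +90 mm, between two dark lugs that reach 26 mm above the top
- tube_mouth (a point): centre of the mouth of the upright brass guide tube on the bath, 130 mm above the bench (the tube rises 40 mm from the green top). Bore 14 mm, flared to 22 mm at the mouth over the upper 8 mm, 30 mm over the outside of the rim; the way down is free to 120 mm below the mouth. z is up
- gauge_grip (a point): centre of the orange flat handle of the dip rod: 40 mm (gauge x) x 36 mm (gauge z), 12 mm thick (gauge y; grip it across this). The handle, the rod and the collar are in line along gauge z, which points up from the tip to the handle; no part of the handle is wider than this. Whole gauge about 0.11 kg
- gauge_collar (a point): centre of the underside of the brass collar of the dip rod, a disc 28 mm in diameter and 6 mm thick, 42 mm below the handle's centre along the gauge; it bears on the tube's mouth when fully in. At the start it rests on the stand's plate, 130 mm above the bench, the rod hanging upright
- gauge_tip (a point): tip of the dip rod, 8 mm steel with black rings and a tapered end, 142 mm below the handle's centre and 100 mm below the collar's underside; z points along the rod to the handle
- stand_hole (a point): centre of the hole (11 mm) in the stand's small aluminium plate (45 x 45 mm, its top 130 mm above the bench) in which the dip rod hangs; fixed stand with a dark base 100 x 130 mm and a thin post 45 mm to the stand's +y side that does not rise above the plate
- tray_center (a point): centre of the inner floor of the white square reading tray, 130 x 130 mm, 14 mm high, fixed; it and the gauge stand are on opposite sides of the bath, either way round
- reagent_mid (a point): middle of the capped amber bottle, 54 mm in diameter, 110 mm high, loose; leave alone
- jar_mid (a point): middle of the jar with a blue lid, 60 mm in diameter, 65 mm high, loose; leave alone
- cup_mid (a point): middle of the white ceramic cup, 60 mm in diameter, 60 mm high, loose; leave alone
Mind the look-alikes: they are no part of the job. Of the things like the part that bears tray_center, leave any that is black or turquoise; of the rest the smaller one is meant.

How it is judged:
By the outcome, as a careful person would: the job done as asked, in the order asked, and still so for the second after the job is handed in, while the arm keeps its last pose, push and grip.
It also fails if it takes over 72 s, if anything falls off the work surface, if the arm or the gripper's body presses on something with over 40 N, if the wrist force passes 120 N, or if a joint passes its speed limit or range.

## Robot

A 6-joint arm with a two-finger parallel gripper is mounted at the origin on the work surface. World frame = base frame: x ahead of the robot, y to its left, z up, the work surface at z = 0. Lengths are in m, angles in degrees, forces in N, time in s.
With the tool pointing down it reaches from about 0.2 to 0.875 m from the base axis. Payload 3.4 kg.
Tool frame: the origin (TCP) lies between the finger pads; the fingertips stand 14 mm ahead of it and the grasp point (between the pads) lies 5 mm behind it; x points along the fingers, y is the direction in which the jaws open and shut, and the axes are right-handed (so a half turn about x gives the same grasp; the last joint's range is limited). The gripper opens to 94 mm and grips with 3 to 60 N. Pads are 16 mm wide; open, the fingers measure 119 mm over their backs; the gripper's body (75 mm by 177 mm) begins 78 mm behind the grasp point.
Start: joints at [-81.475, 15.808, 86.224, -0, 77.962, -6.933], TCP at [0.153, -0.554, 0.219] pointing down, gripper open.
Joint ranges: [-165.64, 165.64], [-43.16, 119.46], [12.63, 154.43], [-67.54, 247.53], [6.08, 155.33], [-154.97, 154.97]. Speed limits (degrees/s): [147.25, 147.25, 180, 180, 180, 180].

## Interface

Orientations are given as [roll, pitch, yaw] about the fixed x, y, z axes, in that order (R = Rz(yaw) Ry(pitch) Rx(roll)).
In Python, from rig import r gives the robot as it stands. The module is installed in compiled form; this text tells all that it offers.
- The arm moves only by the tool servo_tool, never from a script. Its argument "rows" is a list of rows, each an object of numbers: "claw": the opening, from 0 (shut) to 1 (fully open); "tx", "ty", "tz": the shift along the tool's x, y, z as a fraction of full scale; "twist": the turn about the tool's x as a fraction of full scale. In form: [{"claw": .., "tx": .., "ty": .., "tz": .., "twist": ..}, ...]. A call has 1 to 12 rows; each row is the pose to reach, as a shift and turn from the pose measured when the call began, along the tool's axes at that moment, turning the shorter way round; what a row does not reach only later rows make up. Full scale, the value 1, is 200 mm for a shift and 180 degrees for a turn. A row lasts 1/12 s, in which the tool goes at most 41.7 mm and 7.16 degrees, less where a joint would pass 70% of its speed; a pose out of reach is approached as far as the arm can. A call with a number of a shift or a turn outside -1 to 1 is refused whole. A call with a gripper value outside its range is refused whole. The fingers move at their own pace and stop on an object; the grip force is fixed at half the most. Time passes only in rows, so rows that repeat a pose let the fingers close. It gives the time, the measured TCP pose, the force and the opening at its end, in the units of the state.
- r.get_obs(): the state, without advancing time (a new reading comes with each control period).
- r.snapshot(name): name is "side" or "top" or "wrist"; returns a dict with "pixels" (480x640x3 uint8, red, green, blue), "mtx" (3x3 intrinsics, pixels), "xyz" and "rotation" of the camera in the world. Camera axes: x right, y up, looking along -z (the intrinsics and any distortion apply to the point x, -y, -z); pixel columns grow to the right and rows downward; lengths in m; the calibration is good to about 2 mm. A picture is of the moment at which its call begins. There is no depth.
- r.job_done(): hands the job in, once; it reports no verdict.
The state is a dict: "time": time; "q": joint angles; "joint_vel": joint speeds; "effort": joint torques, N m; "eef_pos": TCP position; "orientation": TCP orientation; "wrist_force": force on the tool from outside, world axes, zero at the start; "ft_torque": the same for the moment, N m; "finger_gap": opening from 0.0 (shut) to 1.0 (fully open).
Only numpy, scipy, OpenCV 4.12 (cv2) and the standard library are available. Lean on these libraries where they do the work, as an engineer would, in place of code of your own. Each camera call takes 0.05 s, during which the arm holds its last target.

## Working session

There is one attempt and no reset: what is moved stays moved. The work goes in short steps, Python scripts to look and compute and a tool call to move; the robot and the scene stay as the last step left them, time stands still between calls to the robot, and variables do not carry over. Pictures are saved under pics/ and viewed, and the job is handed in when it is done.

Besides the shell and the picture viewer there is one more tool, called as name(argument=value, ...), one argument or row to a line, values as JSON. servo_tool: Moves the arm, as the interface text tells. Shift numbers are shares of 200 mm and turn numbers shares of 180 degrees, none past 1 either way. Its arguments: {"type":"object","properties":{"rows":{"type":"array","items":{"type":"object","properties":{"claw":{"type":"number"},"tx":{"type":"number","minimum":-1,"maximum":1},"ty":{"type":"number","minimum":-1,"maximum":1},"tz":{"type":"number","minimum":-1,"maximum":1},"twist":{"type":"number","minimum":-1,"maximum":1}}}}},"required":["rows"]}

```bash
mkdir -p pics; cat > h.py <<'E'
import numpy as np, cv2
from rig import r
def snap(cam,name):
    s=r.snapshot(cam); cv2.imwrite(f'pics/{name}.png',s['pixels'][:,:,::-1]); np.savez(f'pics/{name}.npz',K=s['mtx'],p=s['xyz'],R=s['rotation']); print({k:(v if k!='pixels' else 0) for k,v in s.items()}); return s
def ray(name,u,v):
    d=np.load(f'pics/{name}.npz'); K=d['K']
    c=np.linalg.solve(K,[u,v,1.]); 
    return d['p'],d['R']@np.array([c[0],-c[1],-c[2]])
def atz(name,u,v,z):
    p,d=ray(name,u,v); return p+d*(z-p[2])/d[2]
def proj(name,P):
    d=np.load(f'pics/{name}.npz'); c=d['R'].T@(np.array(P)-d['p']); q=d['K']@np.array([c[0],-c[1],-c[2]]); return q[:2]/q[2]
def tri(obs):
    A=np.zeros((3,3));b=np.zeros(3)
    for n,u,v in obs:
        p,d=ray(n,u,v); d=d/np.linalg.norm(d); M=np.eye(3)-np.outer(d,d);A+=M;b+=M@p
    return np.linalg.solve(A,b)
E
python3 - <<'E'
from h import *
snap('top','t0');snap('side','s0');snap('wrist','w0');print(r.get_obs())
E
```

```text
{'pixels': 0, 'mtx': array([[546.20394352,   0.        , 327.70162185],
       [  0.        , 546.20394352, 244.06940107],
       [  0.        ,   0.        ,   1.        ]]), 'xyz': array([0.31301338, 0.10636149, 1.30680376]), 'rotation': array([  8.99248455,  -1.0113154 , -89.33615193])}
{'pixels': 0, 'mtx': array([[460.93003736,   0.        , 316.19294915],
       [  0.        , 460.93003736, 250.72337995],
       [  0.        ,   0.        ,   1.        ]]), 'xyz': array([-0.17317801,  0.82171699,  0.80537833]), 'rotation': array([  54.60196374,   -0.27388137, -136.09014184])}
{'pixels': 0, 'mtx': array([[425.52673498,   0.        , 318.08208716],
       [  0.        , 425.52673498, 247.3669993 ],
       [  0.        ,   0.        ,   1.        ]]), 'xyz': array([ 0.22644787, -0.53412228,  0.384342  ]), 'rotation': array([-15.08136367,   0.07757089, -74.58695297])}
{'time': 0.15, 'q': array([-8.14750141e+01,  1.58387564e+01,  8.62748471e+01,  8.07467834e-04,
        7.79630811e+01, -6.93204890e+00]), 'joint_vel': array([ 0.04668366, -0.03658574, -0.20830515, -0.02522994, -0.10006479,
       -0.03561347]), 'effort': array([ 2.33836736e-04, -4.04926336e+01, -2.37432218e+01,  7.01070135e-02,
        3.15976725e-02, -8.82260383e-05]), 'eef_pos': array([ 0.15319626, -0.55381862,  0.21883466]), 'orientation': array([-97.52190388,  89.92331139,  97.93496203]), 'wrist_force': array([ 0.19656861, -0.78438573, -0.43628575]), 'ft_torque': array([-0.00971057,  0.05136905, -0.03167139]), 'finger_gap': 1.0047063474488744}
```

Rotation is given as RPY degrees; I'll convert it in the helpers.

```bash
python3 - <<'E'
s=open('h.py').read()
s=s.replace("from rig import r\n","from rig import r\nfrom scipy.spatial.transform import Rotation as Ro\ndef RM(e): return Ro.from_euler('xyz',e,degrees=True).as_matrix()\n").replace("d['R']","RM(d['R'])")
open('h.py','w').write(s)
E
```

```text
(no output)
```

View pics/t0.png

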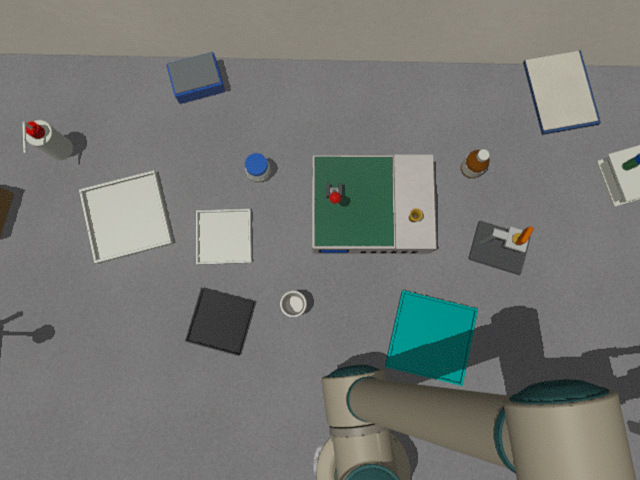

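View pics/s0.png

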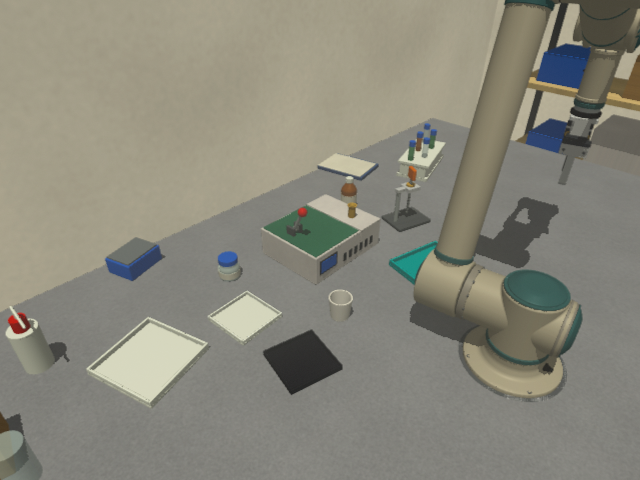

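View pics/w0.png

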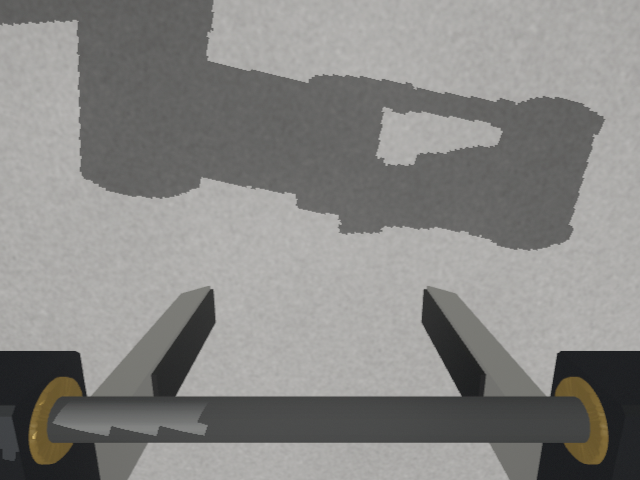

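Top view: bath centred near (375,203) with its front facing down in the image, red ball (335,197), tube (416,215), gauge handle (523,236), candidate trays small white (224,237), large white (125,217), black (220,320), turquoise (432,336), and a pad at (560,92). Other red objects: the spray bottle's red cap (36,130). I choose the small white tray, the ball on the green top, and the orange handle on the dark stand. I'll measure and check with crops.

```bash
python3 - <<'E'
from h import *
t=cv2.imread('pics/t0.png');s=cv2.imread('pics/s0.png')
a=cv2.resize(t[140:290,290:450],None,fx=2.5,fy=2.5,interpolation=2)
b=cv2.resize(t[200:290,460:550],None,fx=4.17,fy=4.17,interpolation=2)[:375,:375]
cv2.imwrite('pics/c1.png',np.hstack([a,b]))
a=cv2.resize(s[190:290,250:400],None,fx=3,fy=3,interpolation=2)
b=cv2.resize(s[150:250,370:450],None,fx=3,fy=3,interpolation=2)
cv2.imwrite('pics/c2.png',np.hstack([a,b]))
# bath corners top z=.09
for u,v in [(313,155),(435,155),(437,248),(313,248)]: print('bath',atz('t0',u,v,.09))
print('ball',atz('t0',335,197,.171),tri([('t0',335,197),('s0',303,212)]))
print('tube',atz('t0',416,215,.13),tri([('t0',416,215),('s0',352,207)]))
for u,v in [(196,210),(250,209),(252,263),(197,263)]: print('tray',atz('t0',u,v,.014))
print('bot',atz('t0',483,155,.11),'jar',atz('t0',256,164,.065),'cup',atz('t0',293,303,.06))
E
```

```text
bath [0.71404554 0.12356047 0.09      ]
bath [ 0.71897919 -0.15982756  0.09      ]
bath [ 0.50039456 -0.16016358  0.09      ]
bath [0.49640038 0.12012311 0.09      ]
ball [0.59497709 0.07398972 0.171     ] [0.5938194  0.07333124 0.17211229]
tube [ 0.56724092 -0.10635266  0.13      ] [ 0.56923384 -0.10738491  0.12267408]
tray [0.5964448  0.40431004 0.014     ]
tray [0.60092817 0.27457473 0.014     ]
tray [0.46972349 0.26539661 0.014     ]
tray [0.46793192 0.39562913 0.014     ]
bot [ 0.71422669 -0.26574611  0.11      ] jar [0.69796441 0.25752134 0.065     ] cup [0.37402565 0.16385131 0.06      ]
```

View pics/c1.png

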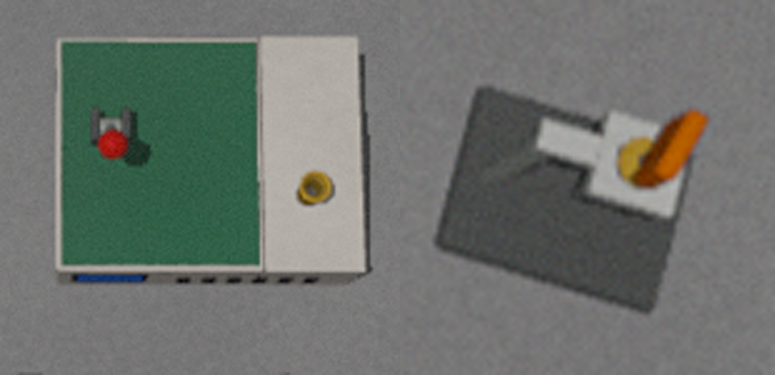

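View pics/c2.png

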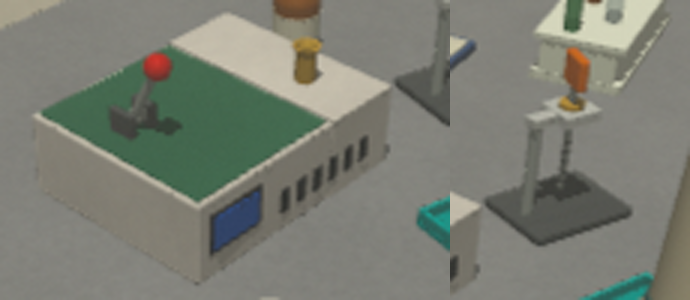

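The crops confirm the ball on the green top, the tube on the white strip, and the orange handle in the stand. Measured values agree with the given layout (bath centre about (0.607,-0.019), yaw near 0; ball z 0.172 against 0.171).

```bash
cat >> h.py <<'E'
def rel(target,tw=None):
    o=r.get_obs(); R=RM(o['orientation']); d=R.T@(np.array(target)-o['eef_pos']); print('pos',o['eef_pos'].round(4),'F',o['wrist_force'].round(2),'gap',round(o['finger_gap'],3),'t',o['time']); print('R',R.round(3).tolist()); print('shift frac',(d/.2).round(4)); return d
E
python3 - <<'E'
from h import *
rel([.54,.073,.215])
# yaw of bath & refine
import itertools
c=np.array([atz('t0',u,v,.09)[:2] for u,v in [(313,155),(435,155),(437,248),(313,248)]]);print(c.mean(0))
yx=(c[0]-c[3]+c[1]-c[2]);print(np.degrees(np.arctan2(yx[1],yx[0])))
yy=(c[0]-c[1]+c[3]-c[2]);print(np.degrees(np.arctan2(-yy[0],yy[1])))
for z in (.13,.148,.172,.19): print('handle rays',z,atz('t0',523,236,z))
print(tri([('t0',523,236),('s0',412,175)]))
E
```

```text
pos [ 0.1532 -0.5538  0.2188] F [ 0.2  -0.78 -0.44] gap 1.005 t 0.15
R [[-0.0, 0.267, -0.964], [0.001, -0.964, -0.267], [-1.0, -0.001, -0.0]]
shift frac [ 0.023  -2.5053 -2.6993]
[ 0.60745492 -0.01907689]
0.49559512843637227
0.9074098792166506
handle rays 0.13 [ 0.52366072 -0.3418958   0.13      ]
handle rays 0.148 [ 0.52043873 -0.3350394   0.148     ]
handle rays 0.172 [ 0.51614274 -0.32589755  0.172     ]
handle rays 0.19 [ 0.51292075 -0.31904115  0.19      ]
[ 0.51629222 -0.32793337  0.16772868]
```

servo_tool(
  rows=[
    {"claw":0,"ty":-0.1,"tz":-0.11},
    {"claw":0,"ty":-0.25,"tz":-0.27},
    {"claw":0,"ty":-0.4,"tz":-0.43},
    {"claw":0,"ty":-0.55,"tz":-0.6},
    {"claw":0,"ty":-0.7,"tz":-0.76},
    {"claw":0,"ty":-0.84,"tz":-0.9},
    {"claw":0,"ty":-0.84,"tz":-0.9},
  ],
)

```text
validation failed for argument at $.ro...
```

servo_tool(
  rows=[
    {"claw":0,"ty":-0.1,"tz":-0.11},
    {"claw":0,"ty":-0.25,"tz":-0.27},
    {"claw":0,"ty":-0.4,"tz":-0.43},
    {"claw":0,"ty":-0.55,"tz":-0.6},
    {"claw":0,"ty":-0.7,"tz":-0.76},
    {"claw":0,"ty":-0.84,"tz":-0.9},
    {"claw":0,"ty":-0.84,"tz":-0.9},
  ],
)

```text
validation failed for argument at $.ro...
```

```bash
python3 - <<'E'
from h import *
rel([.54,.073,.215]);snap('wrist','w1')
E
```

```text
pos [ 0.1532 -0.5538  0.2188] F [ 0.2  -0.78 -0.44] gap 1.005 t 0.15
R [[-0.0, 0.267, -0.964], [0.001, -0.964, -0.267], [-1.0, -0.001, -0.0]]
shift frac [ 0.023  -2.5053 -2.6993]
{'pixels': 0, 'mtx': array([[425.52673498,   0.        , 318.08208716],
       [  0.        , 425.52673498, 247.3669993 ],
       [  0.        ,   0.        ,   1.        ]]), 'xyz': array([ 0.22645416, -0.53416229,  0.38445027]), 'rotation': array([-1.50829656e+01,  6.35864026e-02, -7.45869789e+01])}
```

View pics/w1.png

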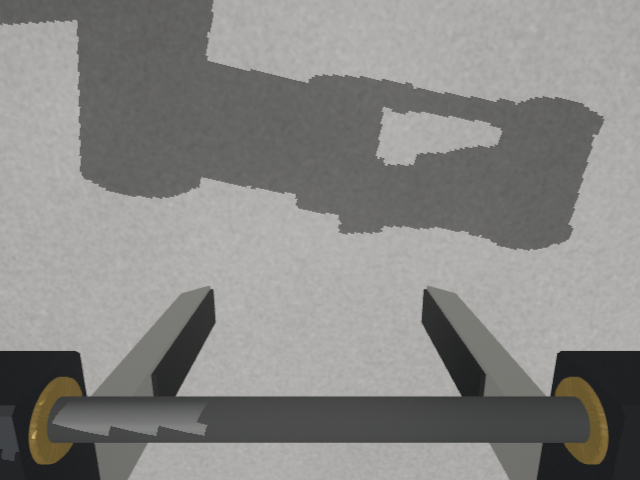

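The picture is unchanged because the call was refused, probably for missing fields. I'll give all of them.

servo_tool(
  rows=[
    {"claw":0,"tx":0,"ty":-0.1,"tz":-0.11,"twist":0},
    {"claw":0,"tx":0,"ty":-0.25,"tz":-0.27,"twist":0},
    {"claw":0,"tx":0,"ty":-0.4,"tz":-0.43,"twist":0},
    {"claw":0,"tx":0,"ty":-0.55,"tz":-0.6,"twist":0},
    {"claw":0,"tx":0,"ty":-0.7,"tz":-0.76,"twist":0},
    {"claw":0,"tx":0,"ty":-0.84,"tz":-0.9,"twist":0},
    {"claw":0,"tx":0,"ty":-0.84,"tz":-0.9,"twist":0},
  ],
)

```text
time: 0.78
eef_pos: [0.2835, -0.3382, 0.2191]
orientation: [-116.0, 89.7, 79.6]
wrist_force: [-0.1, -0.5, 0.4]
finger_gap: 0.535
```

servo_tool(
  rows=[
    {"claw":0,"tx":0,"ty":-0.1,"tz":-0.11,"twist":0},
    {"claw":0,"tx":0,"ty":-0.25,"tz":-0.27,"twist":0},
    {"claw":0,"tx":0,"ty":-0.4,"tz":-0.43,"twist":0},
    {"claw":0,"tx":0,"ty":-0.55,"tz":-0.6,"twist":0},
    {"claw":0,"tx":0,"ty":-0.7,"tz":-0.76,"twist":0},
    {"claw":0,"tx":0,"ty":-0.84,"tz":-0.9,"twist":0},
    {"claw":0,"tx":0,"ty":-0.84,"tz":-0.9,"twist":0},
    {"claw":0,"tx":0,"ty":-0.84,"tz":-0.9,"twist":0},
  ],
)

```text
time: 1.45
eef_pos: [0.4123, -0.1259, 0.2202]
orientation: [-117.2, 89.7, 78.8]
wrist_force: [-0.7, -0.8, 0.3]
finger_gap: 0.005
```

```bash
python3 - <<'E'
from h import *
rel([.54,.073,.215])
E
```

```text
pos [ 0.4123 -0.1259  0.2202] F [-0.74 -0.8   0.3 ] gap 0.005 t 1.45
R [[0.001, 0.275, -0.961], [0.005, -0.961, -0.275], [-1.0, -0.005, -0.002]]
shift frac [ 0.0321 -0.7804 -0.8876]
```

servo_tool(
  rows=[
    {"claw":0,"tx":0,"ty":-0.12,"tz":-0.13,"twist":0.015},
    {"claw":0,"tx":0,"ty":-0.25,"tz":-0.28,"twist":0.03},
    {"claw":0,"tx":0,"ty":-0.4,"tz":-0.45,"twist":0.05},
    {"claw":0,"tx":0,"ty":-0.55,"tz":-0.62,"twist":0.07},
    {"claw":0,"tx":0,"ty":-0.68,"tz":-0.77,"twist":0.085},
    {"claw":0,"tx":0.03,"ty":-0.78,"tz":-0.887,"twist":0.089},
    {"claw":0,"tx":0.03,"ty":-0.78,"tz":-0.887,"twist":0.089},
    {"claw":0,"tx":0.03,"ty":-0.78,"tz":-0.887,"twist":0.089},
  ],
)

```text
time: 2.12
eef_pos: [0.5404, 0.0719, 0.2144]
orientation: [-76.0, 89.8, 104.1]
wrist_force: [-0.5, -0.1, -0.0]
finger_gap: 0.004
```

```bash
python3 - <<'E'
from h import *
rel([.54,.073,.175]);snap('wrist','w2');snap('side','s2')
a=cv2.imread('pics/w2.png');b=cv2.imread('pics/s2.png')[150:350,220:460]
cv2.imwrite('pics/c3.png',np.hstack([cv2.resize(a,(400,300)),cv2.resize(b,(360,300))]))
E
```

```text
pos [0.5404 0.0719 0.2144] F [-0.48 -0.07 -0.03] gap 0.004 t 2.1167
R [[-0.001, 0.001, -1.0], [0.004, -1.0, -0.001], [-1.0, -0.004, 0.001]]
shift frac [ 0.1969 -0.0045  0.0016]
{'pixels': 0, 'mtx': array([[425.52673498,   0.        , 318.08208716],
       [  0.        , 425.52673498, 247.3669993 ],
       [  0.        ,   0.        ,   1.        ]]), 'xyz': array([0.61645535, 0.07109204, 0.37991903]), 'rotation': array([-15.14297534,   0.19985216, -90.01539794])}
{'pixels': 0, 'mtx': array([[460.93003736,   0.        , 316.19294915],
       [  0.        , 460.93003736, 250.72337995],
       [  0.        ,   0.        ,   1.        ]]), 'xyz': array([-0.17317801,  0.82171699,  0.80537833]), 'rotation': array([  54.60196374,   -0.27388137, -136.09014184])}
```

View pics/c3.png

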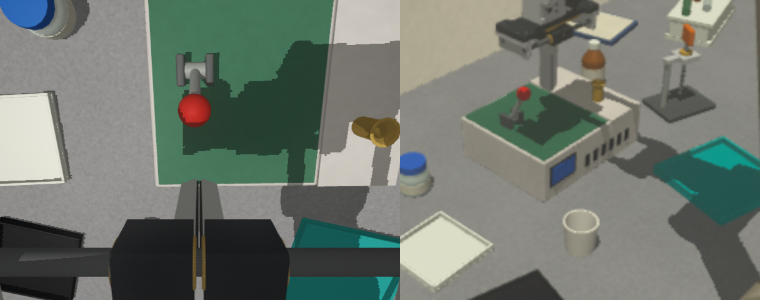

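The ball (wrist crop (195,110)) is lined up with the closed fingers. Next: lower, then push.

servo_tool(
  rows=[
    {"claw":0,"tx":0.1,"ty":-0.005,"tz":0,"twist":0},
    {"claw":0,"tx":0.2,"ty":-0.005,"tz":0,"twist":0},
    {"claw":0,"tx":0.2,"ty":-0.005,"tz":0,"twist":0},
    {"claw":0,"tx":0.2,"ty":-0.005,"tz":-0.06,"twist":0},
    {"claw":0,"tx":0.2,"ty":-0.005,"tz":-0.12,"twist":0},
    {"claw":0,"tx":0.2,"ty":-0.005,"tz":-0.18,"twist":0},
    {"claw":0,"tx":0.2,"ty":-0.005,"tz":-0.24,"twist":0},
    {"claw":0,"tx":0.2,"ty":-0.005,"tz":-0.3,"twist":0},
    {"claw":0,"tx":0.2,"ty":-0.005,"tz":-0.36,"twist":0},
    {"claw":0,"tx":0.2,"ty":-0.005,"tz":-0.42,"twist":0},
    {"claw":0,"tx":0.2,"ty":-0.005,"tz":-0.46,"twist":0},
    {"claw":0,"tx":0.2,"ty":-0.005,"tz":-0.46,"twist":0},
  ],
)

```text
time: 3.22
eef_pos: [0.6326, 0.0708, 0.1756]
orientation: [-86.2, 89.8, 93.6]
wrist_force: [-3.2, -0.5, 3.5]
finger_gap: 0.005
```

```bash
python3 - <<'E'
from h import *
rel([.64,.073,.175]);snap('wrist','w3');snap('side','s3')
a=cv2.imread('pics/w3.png');b=cv2.imread('pics/s3.png')[150:350,220:460]
cv2.imwrite('pics/c4.png',np.hstack([cv2.resize(a,(400,300)),cv2.resize(b,(360,300))]))
E
```

```text
pos [0.6326 0.0708 0.1756] F [-3.22 -0.48  3.46] gap 0.005 t 3.2167
R [[-0.0, -0.003, -1.0], [0.004, -1.0, 0.003], [-1.0, -0.004, 0.0]]
shift frac [ 0.0033 -0.0112 -0.037 ]
{'pixels': 0, 'mtx': array([[425.52673498,   0.        , 318.08208716],
       [  0.        , 425.52673498, 247.3669993 ],
       [  0.        ,   0.        ,   1.        ]]), 'xyz': array([0.70859874, 0.06970863, 0.34126377]), 'rotation': array([-15.09781294,   0.19372105, -90.22556155])}
{'pixels': 0, 'mtx': array([[460.93003736,   0.        , 316.19294915],
       [  0.        , 460.93003736, 250.72337995],
       [  0.        ,   0.        ,   1.        ]]), 'xyz': array([-0.17317801,  0.82171699,  0.80537833]), 'rotation': array([  54.60196374,   -0.27388137, -136.09014184])}
```

View pics/c4.png

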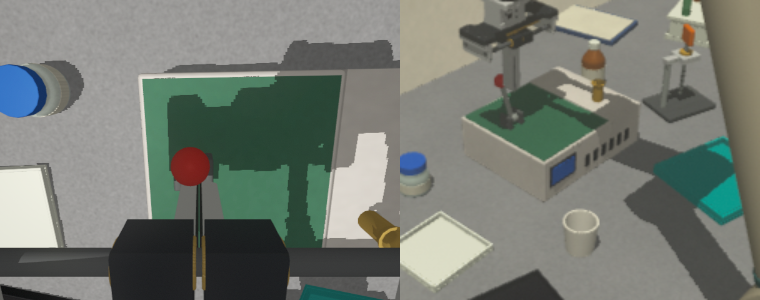

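The ball sits at (190,166), ahead of the fingers and a little to their left, and moving. I'll push on to the stop.

servo_tool(
  rows=[
    {"claw":0,"tx":0,"ty":-0.015,"tz":-0.02,"twist":0},
    {"claw":0,"tx":0,"ty":-0.015,"tz":-0.04,"twist":0},
    {"claw":0,"tx":0,"ty":-0.015,"tz":-0.04,"twist":0},
  ],
)

```text
time: 3.57
eef_pos: [0.6379, 0.0729, 0.175]
orientation: [-17.1, 89.8, 162.8]
wrist_force: [-4.8, -1.2, -1.4]
finger_gap: 0.004
```

servo_tool(
  rows=[
    {"claw":0,"tx":0,"ty":0,"tz":-0.01,"twist":0},
    {"claw":0,"tx":0,"ty":0,"tz":-0.025,"twist":0},
    {"claw":0,"tx":0,"ty":0,"tz":-0.025,"twist":0},
  ],
)

```text
time: 3.82
eef_pos: [0.639, 0.0728, 0.1747]
orientation: [-4.3, 89.3, 175.5]
wrist_force: [-10.7, -1.6, 2.5]
finger_gap: 0.004
```

At the stop: force rose to 10.7 N (the spring gives 4 N) with only 1 mm of travel, at the predicted x. I'll release.

servo_tool(
  rows=[
    {"claw":0,"tx":0,"ty":0,"tz":0.08,"twist":0},
    {"claw":0,"tx":0,"ty":0,"tz":0.2,"twist":0},
    {"claw":0,"tx":0,"ty":0,"tz":0.35,"twist":0},
    {"claw":0,"tx":0,"ty":0,"tz":0.5,"twist":0},
    {"claw":0,"tx":0,"ty":0,"tz":0.6,"twist":0},
    {"claw":0,"tx":0,"ty":0,"tz":0.6,"twist":0},
    {"claw":0.5,"tx":-0.2,"ty":0,"tz":0.6,"twist":0},
    {"claw":0.5,"tx":-0.5,"ty":0,"tz":0.6,"twist":0},
    {"claw":0.5,"tx":-0.5,"ty":0,"tz":0.6,"twist":0},
  ],
)

```text
time: 4.57
eef_pos: [0.5247, 0.0732, 0.282]
orientation: [-101.7, 89.9, 78.2]
wrist_force: [0.5, -0.5, 0.3]
finger_gap: 0.181
```

```bash
python3 - <<'E'
from h import *
rel([.52,-.335,.28]);snap('top','t4');snap('side','s4')
a=cv2.imread('pics/t4.png')[130:280,280:560];b=cv2.imread('pics/s4.png')[150:350,220:460]
cv2.imwrite('pics/c5.png',np.hstack([cv2.resize(a,(430,230)),cv2.resize(b,(276,230))]))
E
```

```text
pos [0.5247 0.0732 0.282 ] F [ 0.46 -0.46  0.26] gap 0.181 t 4.5667
R [[0.0, -0.003, -1.0], [0.002, -1.0, 0.003], [-1.0, -0.002, -0.0]]
shift frac [0.007  2.0413 0.0181]
{'pixels': 0, 'mtx': array([[546.20394352,   0.        , 327.70162185],
       [  0.        , 546.20394352, 244.06940107],
       [  0.        ,   0.        ,   1.        ]]), 'xyz': array([0.31301338, 0.10636149, 1.30680376]), 'rotation': array([  8.99248455,  -1.0113154 , -89.33615193])}
{'pixels': 0, 'mtx': array([[460.93003736,   0.        , 316.19294915],
       [  0.        , 460.93003736, 250.72337995],
       [  0.        ,   0.        ,   1.        ]]), 'xyz': array([-0.17317801,  0.82171699,  0.80537833]), 'rotation': array([  54.60196374,   -0.27388137, -136.09014184])}
```

View pics/c5.png

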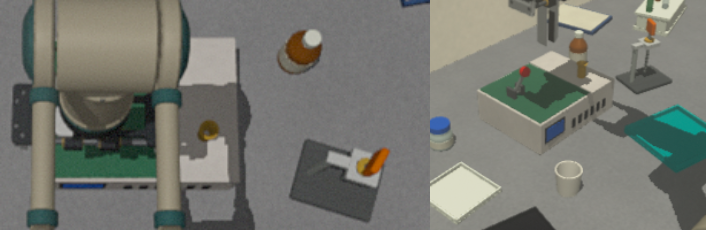

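The lever is back at rest (ball at its original place in the side view). Now I'll hover short of the gauge for a close look.

servo_tool(
  rows=[
    {"claw":1,"tx":0,"ty":0.1,"tz":0.03,"twist":0},
    {"claw":1,"tx":0,"ty":0.27,"tz":0.08,"twist":0},
    {"claw":1,"tx":0,"ty":0.45,"tz":0.14,"twist":0},
    {"claw":1,"tx":0,"ty":0.64,"tz":0.2,"twist":0},
    {"claw":1,"tx":0,"ty":0.83,"tz":0.26,"twist":0},
    {"claw":1,"tx":0,"ty":1,"tz":0.3,"twist":0},
    {"claw":1,"tx":0,"ty":1,"tz":0.3,"twist":0},
  ],
)

```text
time: 5.25
eef_pos: [0.4643, -0.1326, 0.2801]
orientation: [123.8, 89.8, -56.7]
wrist_force: [0.4, 0.0, 0.6]
finger_gap: 0.766
```

servo_tool(
  rows=[
    {"claw":1,"tx":0,"ty":0.1,"tz":0,"twist":0},
    {"claw":1,"tx":0,"ty":0.27,"tz":0,"twist":0},
    {"claw":1,"tx":0,"ty":0.45,"tz":0,"twist":0},
    {"claw":1,"tx":0,"ty":0.64,"tz":0,"twist":0},
    {"claw":1,"tx":0,"ty":0.83,"tz":0,"twist":0},
    {"claw":1,"tx":0,"ty":1,"tz":0,"twist":0},
    {"claw":1,"tx":0,"ty":1,"tz":0,"twist":0},
    {"claw":1,"tx":0,"ty":1,"tz":0,"twist":0},
  ],
)

```text
time: 5.92
eef_pos: [0.4632, -0.334, 0.2788]
orientation: [139.1, 89.9, -41.5]
wrist_force: [0.1, 0.6, -0.3]
finger_gap: 1.003
```

```bash
python3 - <<'E'
from h import *
rel([.52,-.335,.28]);snap('wrist','w5')
E
```

```text
pos [ 0.4632 -0.334   0.2788] F [ 0.09  0.61 -0.25] gap 1.003 t 5.9167
R [[0.001, -0.011, -1.0], [-0.001, -1.0, 0.011], [-1.0, 0.001, -0.001]]
shift frac [-0.0054  0.0017 -0.2842]
{'pixels': 0, 'mtx': array([[425.52673498,   0.        , 318.08208716],
       [  0.        , 425.52673498, 247.3669993 ],
       [  0.        ,   0.        ,   1.        ]]), 'xyz': array([ 0.53888125, -0.33488442,  0.44457615]), 'rotation': array([-15.00524918,  -0.09275741, -90.69425521])}
```

View pics/w5.png

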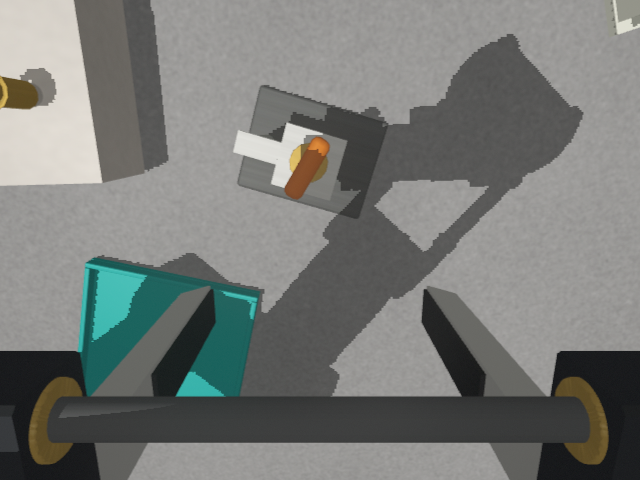

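The wrist view shows the handle at (307,167), the collar beneath it and the stand plate around it. I'll fit the handle box (position, yaw) to the orange mask in the wrist and top/side pictures.

```bash
cat > fit.py <<'E'
from h import *
from scipy.optimize import differential_evolution
def mask(n):
    im=cv2.imread(f'pics/{n}.png'); h=cv2.cvtColor(im,cv2.COLOR_BGR2HSV)
    return ((h[...,0]>=4)&(h[...,0]<=13)&(h[...,1]>180)&(h[...,2]>70)).astype(np.uint8)
rois={'w5':(270,120,345,210),'t0':(505,220,540,250),'s4':(400,155,425,190)}
M={}
for n,(a,b,c,d) in rois.items():
    m=mask(n); k=np.zeros_like(m); k[b:d,a:c]=m[b:d,a:c]; M[n]=k; print(n,k.sum())
def cost(p,only=None):
    x,y,yaw=p; c,s=np.cos(yaw),np.sin(yaw); t=0
    for n in M:
        if only and n not in only: continue
        pts=[]
        for a in(-.02,.02):
            for b in(-.006,.006):
                for z in(.154,.19): pts.append(proj(n,[x+a*c-b*s,y+a*s+b*c,z]))
        hull=cv2.convexHull((np.array(pts)*16).astype(np.int32))
        k=np.zeros_like(M[n]); cv2.fillConvexPoly(k,hull,1,shift=4)
        t+=(k!=M[n]).sum()/M[n].sum()
    return t
if __name__=='__main__':
  for only in(['w5'],['t0'],['s4'],None):
    q=differential_evolution(cost,[(.48,.56),(-.38,-.3),(-1.57,1.57)],args=(only,),seed=1,popsize=12,maxiter=60)
    print(only,q.x[:2].round(4),np.degrees(q.x[2]).round(1),q.fun)
  a=cv2.imread('pics/w5.png')[110:220,230:400]
  cv2.imwrite('pics/c6.png',cv2.resize(np.hstack([a,a*M['w5'][110:220,230:400,None]]),None,fx=2.3,fy=2.3))
E
python3 fit.py
```

```text
w5 83
t0 39
s4 22
['w5'] [ 0.5205 -0.3429] 36.7 16.746987951807228
['t0'] [ 0.5225 -0.3265] -63.3 3.871794871794872
['s4'] [ 0.5431 -0.3754] -59.2 2.727272727272727
None [ 0.5245 -0.3259] -56.8 25.550509731232623
```

View pics/c6.png

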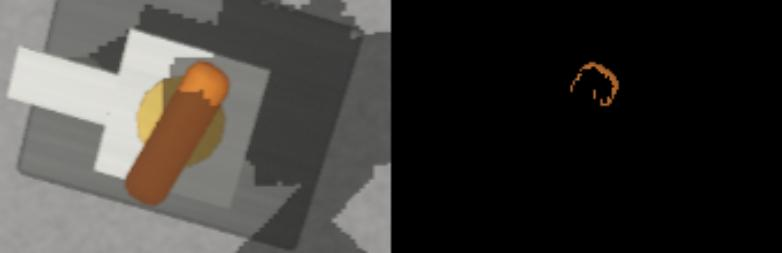

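The crop shows an upright, round-ended handle seen nearly end on; my hue threshold missed its shaded part. I'll adjust it.

```bash
python3 - <<'E'
import cv2
h=cv2.cvtColor(cv2.imread('pics/w5.png'),cv2.COLOR_BGR2HSV)
for u,v in[(320,145),(305,170),(295,188),(300,160),(318,170)]:print(h[v,u])
h=cv2.cvtColor(cv2.imread('pics/t0.png'),cv2.COLOR_BGR2HSV);print(h[232,527],h[240,519],h[239,512])
h=cv2.cvtColor(cv2.imread('pics/s4.png'),cv2.COLOR_BGR2HSV);print(h[173:176,408:416])
E
sed -i 's/.*return ((h.*/    return ((h[...,0]>=5)\&(h[...,0]<=17)\&(h[...,1]>165)\&(h[...,2]>70)).astype(np.uint8)/' fit.py
python3 fit.py
```

```text
[ 14 189 216]
[ 12 172 132]
[ 12 169 133]
[ 14 161 136]
[ 20 132 120]
[ 15 255 175] [ 14 255 101] [ 19 119 142]
[[[ 14 131 128]
  [ 12 157 122]
  [ 11 158 123]
  [ 11 161 125]
  [ 11 163 127]
  [ 12 172 138]
  [ 12 178 149]
  [ 12 168 144]]

 [[ 14 138 126]
  [ 12 158 121]
  [ 12 161 122]
  [ 11 158 123]
  [ 12 162 129]
  [ 12 175 143]
  [ 12 182 147]
  [ 12 165 141]]

 [[ 13 139 127]
  [ 11 156 121]
  [ 11 157 122]
  [ 11 155 122]
  [ 11 163 128]
  [ 12 177 144]
  [ 11 176 148]
  [ 12 150 143]]]
w5 1083
t0 147
s4 40
['w5'] [ 0.5193 -0.328 ] -34.1 0.32871652816251157
['t0'] [ 0.5187 -0.3315] -45.5 0.3877551020408163
['s4'] [ 0.5269 -0.3483] -58.5 1.275
None [ 0.5165 -0.3269] -47.4 2.909722614807696
```

View pics/c6.png

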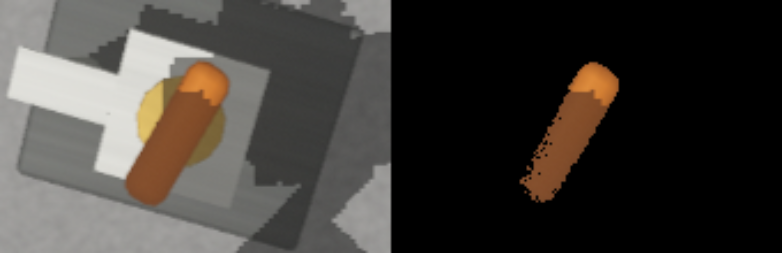

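```bash
python3 - <<'E'
from h import *
h=cv2.cvtColor(cv2.imread('pics/w5.png'),cv2.COLOR_BGR2HSV)
m=((h[...,0]>=9)&(h[...,0]<=16)&(h[...,1]>150)).astype(np.uint8);k=np.zeros_like(m);k[120:210,270:345]=m[120:210,270:345]
k=cv2.morphologyEx(cv2.morphologyEx(k,cv2.MORPH_CLOSE,np.ones((3,3))),cv2.MORPH_OPEN,np.ones((3,3)))
c=max(cv2.findContours(k,0,2)[0],key=cv2.contourArea)
R=cv2.minAreaRect(c);print(R)
B=cv2.boxPoints(R);print(B)
s=sorted([tuple(b) for b in B],key=lambda b:b[1])
e1=(np.array(s[0])+s[1])/2;e2=(np.array(s[2])+s[3])/2
for z in(.172,.19):
    a,b=atz('w5',*e1,z),atz('w5',*e2,z);d=a-b;print(z,a,b,(a+b)/2,np.linalg.norm(d),np.degrees(np.arctan2(d[1],d[0])))
print('collar',atz('w5',308.3,163,.136))
g=cv2.inRange(h[120:210,270:345],(18,90,80),(28,255,255));ys,xs=np.nonzero(g);print(len(xs),xs.min()+270,xs.max()+270,ys.min()+120,ys.max()+120)
# plate corners
for u,v in [(287,123),(347,140),(331,200),(271,183)]: print('plate',atz('w5',u,v,.13))
im=cv2.imread('pics/w5.png');cv2.drawContours(im,[B.astype(int)],0,(0,255,0),1)
for P in [[.5195,-.327,.172]]: print(proj('w5',P))
cv2.imwrite('pics/c7.png',cv2.resize(im[110:220,240:400],None,fx=4.5,fy=4.5,interpolation=2))
E
```

```text
((307.07061767578125, 167.5906982421875), (20.379825592041016, 66.06082916259766), 28.886581420898438)
[[282.19232 191.58888]
 [314.1048  133.74748]
 [331.9489  143.59251]
 [300.03644 201.43391]]
0.172 [ 0.53562291 -0.33835565  0.172     ] [ 0.4998623  -0.31752422  0.172     ] [ 0.5177426  -0.32793993  0.172     ] 0.04138561885165437 -30.22183314984581
0.19 [ 0.53583808 -0.33812642  0.19      ] [ 0.50243898 -0.31867063  0.19      ] [ 0.51913853 -0.32839853  0.19      ] 0.03865265362479832 -30.221833149845885
collar [ 0.51851531 -0.32816354  0.136     ]
392 290 327 143 181
plate [ 0.54620616 -0.3134226   0.13      ]
plate [ 0.53398834 -0.35606879  0.13      ]
plate [ 0.49088369 -0.34441373  0.13      ]
plate [ 0.50399778 -0.30034395  0.13      ]
[305.25138748 165.28279531]
```

View pics/c7.png

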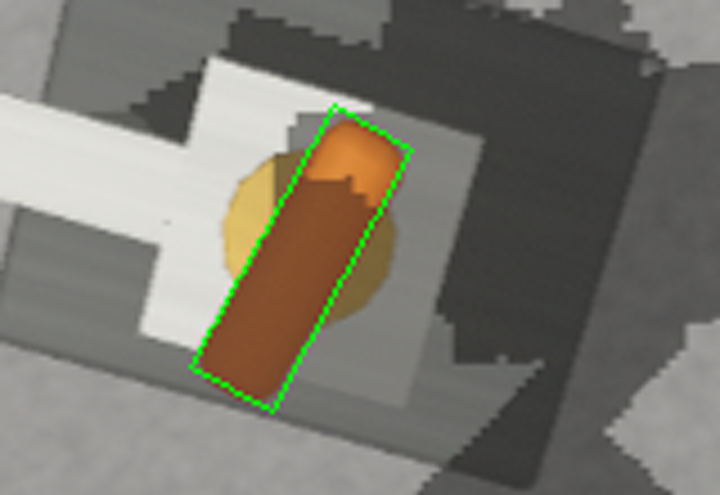

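Collar centre, plate centre and handle centre agree at (0.5188,-0.3284), height as given, and the measured handle length of 39–41 mm fits the 40 mm stated. The handle's long side is at yaw -30°, so twist +0.164 aligns the jaws.

```bash
python3 - <<'E'
from h import *
rel([.5188,-.3284,.24])
E
```

```text
pos [ 0.463  -0.3325  0.2792] F [ 0.37  0.15 -0.07] gap 1.0 t 5.9667
R [[0.001, -0.01, -1.0], [-0.001, -1.0, 0.01], [-1.0, 0.001, -0.001]]
shift frac [ 0.1964 -0.0233 -0.2784]
```

servo_tool(
  rows=[
    {"claw":1,"tx":0,"ty":0,"tz":-0.1,"twist":0.03},
    {"claw":1,"tx":0,"ty":-0.01,"tz":-0.2,"twist":0.07},
    {"claw":1,"tx":0,"ty":-0.02,"tz":-0.28,"twist":0.105},
    {"claw":0.7,"tx":0.05,"ty":-0.023,"tz":-0.278,"twist":0.14},
    {"claw":0.6,"tx":0.12,"ty":-0.023,"tz":-0.278,"twist":0.164},
    {"claw":0.6,"tx":0.15,"ty":-0.023,"tz":-0.278,"twist":0.164},
    {"claw":0.6,"tx":0.15,"ty":-0.023,"tz":-0.278,"twist":0.164},
    {"claw":0.6,"tx":0.15,"ty":-0.023,"tz":-0.278,"twist":0.164},
  ],
)

```text
time: 6.63
eef_pos: [0.5189, -0.3273, 0.2493]
orientation: [-160.9, 89.9, -10.8]
wrist_force: [0.3, 0.0, -0.0]
finger_gap: 0.682
```

```bash
python3 - <<'E'
from h import *
rel([.5188,-.3284,.167]);snap('wrist','w6')
print(proj('w6',[.5188,-.3284,.19]))
E
```

```text
pos [ 0.5189 -0.3273  0.2493] F [ 0.28  0.02 -0.  ] gap 0.682 t 6.6333
R [[0.001, -0.499, -0.867], [-0.0, -0.867, 0.499], [-1.0, -0.0, -0.001]]
shift frac [ 0.4116  0.0053 -0.0019]
{'pixels': 0, 'mtx': array([[425.52673498,   0.        , 318.08208716],
       [  0.        , 425.52673498, 247.3669993 ],
       [  0.        ,   0.        ,   1.        ]]), 'xyz': array([ 0.58458242, -0.36510387,  0.41504505]), 'rotation': array([-1.50037593e+01, -6.58713489e-03, -1.19958313e+02])}
[319.92172507 273.40439322]
```

View pics/w6.png

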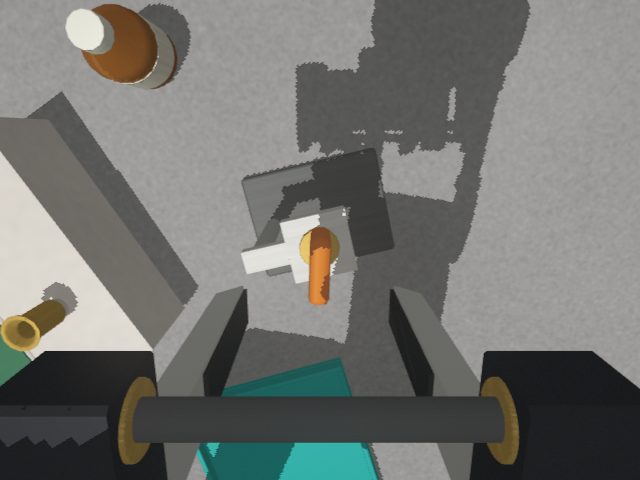

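The handle at (319,270) is centred between the fingers and aligned. I'll descend and close.

servo_tool(
  rows=[
    {"claw":0.6,"tx":0.1,"ty":0.005,"tz":0,"twist":0},
    {"claw":0.6,"tx":0.2,"ty":0.005,"tz":0,"twist":0},
    {"claw":0.6,"tx":0.3,"ty":0.005,"tz":0,"twist":0},
    {"claw":0.6,"tx":0.41,"ty":0.005,"tz":0,"twist":0},
    {"claw":0.6,"tx":0.41,"ty":0.005,"tz":0,"twist":0},
    {"claw":0,"tx":0.41,"ty":0.005,"tz":0,"twist":0},
    {"claw":0,"tx":0.41,"ty":0.005,"tz":0,"twist":0},
    {"claw":0,"tx":0.41,"ty":0.005,"tz":0,"twist":0},
    {"claw":0,"tx":0.41,"ty":0.005,"tz":0,"twist":0},
    {"claw":0,"tx":0.41,"ty":0.005,"tz":0,"twist":0},
    {"claw":0,"tx":0.41,"ty":0.005,"tz":0,"twist":0},
    {"claw":0,"tx":0.41,"ty":0.005,"tz":0,"twist":0},
  ],
)

```text
time: 7.68
eef_pos: [0.5189, -0.3288, 0.1684]
orientation: [-176.6, 89.8, -26.5]
wrist_force: [0.6, 2.1, 1.6]
finger_gap: 0.138
```

servo_tool(
  rows=[
    {"claw":0,"tx":-0.1,"ty":0,"tz":0,"twist":0},
    {"claw":0,"tx":-0.2,"ty":0,"tz":0,"twist":0},
    {"claw":0,"tx":-0.3,"ty":0,"tz":0,"twist":0},
    {"claw":0,"tx":-0.4,"ty":0,"tz":0,"twist":0},
    {"claw":0,"tx":-0.5,"ty":0,"tz":0,"twist":0},
    {"claw":0,"tx":-0.6,"ty":0,"tz":0,"twist":0},
    {"claw":0,"tx":-0.7,"ty":0,"tz":0,"twist":0},
    {"claw":0,"tx":-0.8,"ty":0,"tz":0,"twist":0},
    {"claw":0,"tx":-0.8,"ty":0,"tz":0,"twist":0},
  ],
)

```text
time: 8.43
eef_pos: [0.5198, -0.3296, 0.3326]
orientation: [174.6, 89.4, -35.4]
wrist_force: [0.4, -0.2, -0.9]
finger_gap: 0.125
```

```bash
python3 - <<'E'
from h import *
rel([.567,-.108,.327]);snap('wrist','w7');snap('side','s7')
a=cv2.imread('pics/w7.png');b=cv2.imread('pics/s7.png')[50:290,300:540]
cv2.imwrite('pics/c8.png',np.hstack([cv2.resize(a,(480,360)),cv2.resize(b,(310,360))]))
E
```

```text
pos [ 0.5198 -0.3296  0.3326] F [ 0.44 -0.17 -0.91] gap 0.125 t 8.4333
R [[0.009, -0.499, -0.866], [-0.006, -0.866, 0.499], [-1.0, 0.001, -0.011]]
shift frac [ 0.0229 -1.0781  0.349 ]
{'pixels': 0, 'mtx': array([[425.52673498,   0.        , 318.08208716],
       [  0.        , 425.52673498, 247.3669993 ],
       [  0.        ,   0.        ,   1.        ]]), 'xyz': array([ 0.58419647, -0.36650985,  0.49895439]), 'rotation': array([-1.44586889e+01, -8.83902382e-02, -1.19996829e+02])}
{'pixels': 0, 'mtx': array([[460.93003736,   0.        , 316.19294915],
       [  0.        , 460.93003736, 250.72337995],
       [  0.        ,   0.        ,   1.        ]]), 'xyz': array([-0.17317801,  0.82171699,  0.80537833]), 'rotation': array([  54.60196374,   -0.27388137, -136.09014184])}
```

View pics/c8.png

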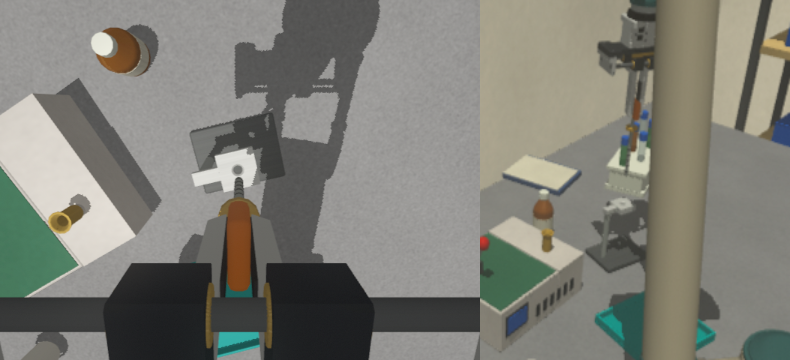

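Rod lifted clear (tip seen above the hole at (237,180)); gap 11.8 mm matches the 12 mm handle. I'll refine the tube position from the earlier wrist views.

```bash
python3 - <<'E'
from h import *
a=cv2.imread('pics/w7.png')[250:330,40:130];b=cv2.imread('pics/w6.png')[290:360,0:90]; c=cv2.imread('pics/t0.png')[205:225,405:427]
cv2.imwrite('pics/c9.png',np.hstack([cv2.resize(x,(266,240),interpolation=2) for x in(a,b,c)]))
E
```

```text
(no output)
```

View pics/c9.png

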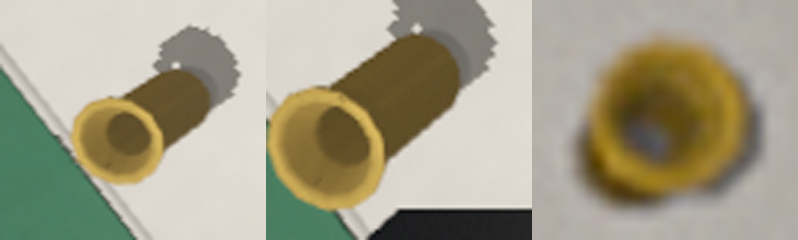

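```bash
python3 - <<'E'
from h import *
o=[('w7',79.6,296.7),('w6',20.6,333.2),('t0',416.2,214.6)]
for q in o: print(q[0],atz(*q,.13))
print(tri(o))
E
```

```text
w7 [ 0.57085693 -0.10553491  0.13      ]
w6 [ 0.57084384 -0.10551468  0.13      ]
t0 [ 0.56814935 -0.10680775  0.13      ]
[ 0.56995546 -0.10628555  0.13048344]
```

servo_tool(
  rows=[
    {"claw":0,"tx":0,"ty":-0.08,"tz":0.02,"twist":0},
    {"claw":0,"tx":0,"ty":-0.2,"tz":0.06,"twist":-0.02},
    {"claw":0,"tx":0,"ty":-0.34,"tz":0.1,"twist":-0.05},
    {"claw":0,"tx":0,"ty":-0.48,"tz":0.15,"twist":-0.08},
    {"claw":0,"tx":0,"ty":-0.62,"tz":0.2,"twist":-0.11},
    {"claw":0,"tx":0,"ty":-0.76,"tz":0.25,"twist":-0.14},
    {"claw":0,"tx":0,"ty":-0.9,"tz":0.29,"twist":-0.166},
    {"claw":0,"tx":0,"ty":-1,"tz":0.32,"twist":-0.166},
    {"claw":0,"tx":0,"ty":-1,"tz":0.32,"twist":-0.166},
    {"claw":0,"tx":0,"ty":-1,"tz":0.32,"twist":-0.166},
  ],
)

```text
time: 9.37
eef_pos: [0.5622, -0.1223, 0.3262]
orientation: [87.7, 89.9, -92.2]
wrist_force: [-1.4, -0.8, -1.2]
finger_gap: 0.125
```

```bash
python3 - <<'E'
from h import *
rel([.570,-.106,.300]);snap('wrist','w8');snap('side','s8')
b=cv2.imread('pics/s8.png')[60:300,250:500]
cv2.imwrite('pics/c10.png',cv2.resize(b,None,fx=2.4,fy=2.4))
E
```

```text
pos [ 0.5622 -0.1223  0.3262] F [-1.44 -0.81 -1.17] gap 0.125 t 9.3667
R [[-0.0, 0.001, -1.0], [-0.001, -1.0, -0.001], [-1.0, 0.001, 0.0]]
shift frac [ 0.1307 -0.0816 -0.0389]
{'pixels': 0, 'mtx': array([[425.52673498,   0.        , 318.08208716],
       [  0.        , 425.52673498, 247.3669993 ],
       [  0.        ,   0.        ,   1.        ]]), 'xyz': array([ 0.63819208, -0.12227333,  0.49176556]), 'rotation': array([-15.09027746,  -0.09502098, -90.00102025])}
{'pixels': 0, 'mtx': array([[460.93003736,   0.        , 316.19294915],
       [  0.        , 460.93003736, 250.72337995],
       [  0.        ,   0.        ,   1.        ]]), 'xyz': array([-0.17317801,  0.82171699,  0.80537833]), 'rotation': array([  54.60196374,   -0.27388137, -136.09014184])}
```

View pics/w8.png

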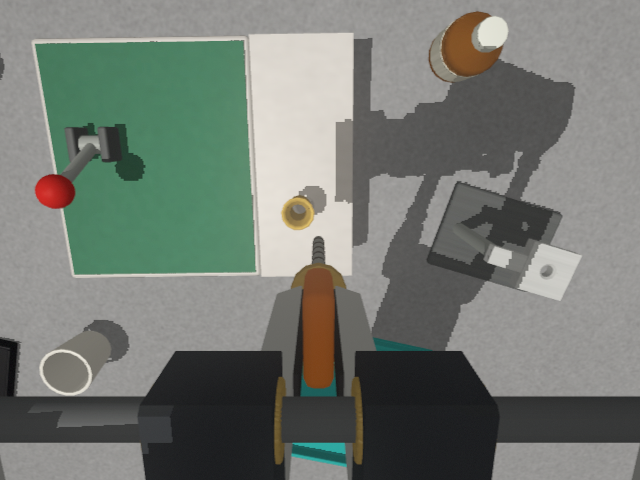

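View pics/c10.png

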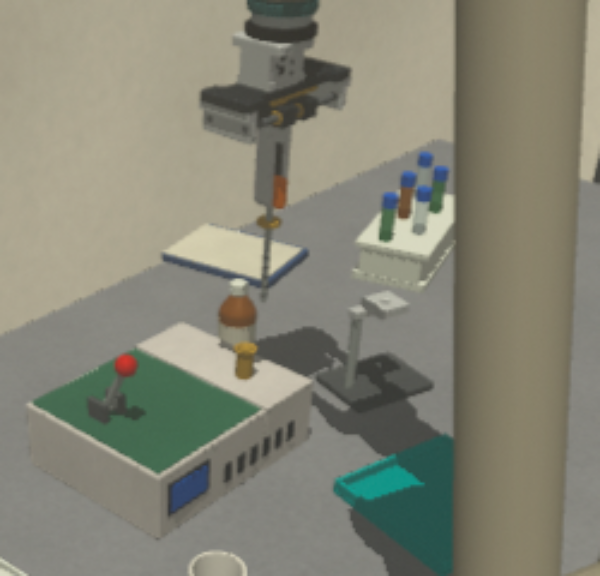

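The rod hangs straight (tip at (318,238)); the tube mouth is at (298,212). I'll compute the offset and also check whether the rod is tilted in the grip.

```bash
python3 - <<'E'
from h import *
print('tip',atz('w8',318.5,238,.188),'tube',atz('w8',298,212.5,.13), 'tip side', tri([('w8',318.5,238),('s8',250+264/2.4,60+298/2.4)]))
o=r.get_obs();print(o['eef_pos'])
rel([.570,-.106,.31])
E
```

```text
tip [ 0.56341543 -0.12308294  0.188     ] tube [ 0.57176189 -0.10557294  0.13      ] tip side [ 0.56266604 -0.12487125  0.19326683]
[ 0.56229522 -0.12394295  0.32673448]
pos [ 0.5623 -0.1239  0.3267] F [-0.01  0.03 -1.75] gap 0.129 t 9.4667
R [[0.001, -0.002, -1.0], [-0.002, -1.0, 0.002], [-1.0, 0.002, -0.001]]
shift frac [ 0.0835 -0.0899 -0.0383]
```

servo_tool(
  rows=[
    {"claw":0,"tx":0,"ty":-0.05,"tz":-0.02,"twist":0},
    {"claw":0,"tx":0.05,"ty":-0.092,"tz":-0.041,"twist":0},
    {"claw":0,"tx":0.12,"ty":-0.092,"tz":-0.041,"twist":0},
    {"claw":0,"tx":0.2,"ty":-0.092,"tz":-0.041,"twist":0},
    {"claw":0,"tx":0.22,"ty":-0.092,"tz":-0.041,"twist":0},
    {"claw":0,"tx":0.22,"ty":-0.092,"tz":-0.041,"twist":0},
    {"claw":0,"tx":0.22,"ty":-0.092,"tz":-0.041,"twist":0},
  ],
)

```text
time: 10.05
eef_pos: [0.5707, -0.1057, 0.2825]
orientation: [108.8, 89.9, -71.4]
wrist_force: [0.1, 0.1, -1.5]
finger_gap: 0.128
```

```bash
python3 - <<'E'
from h import *
rel([.5705,-.1055,.18]);snap('wrist','w9');snap('side','s9')
b=cv2.imread('pics/s9.png')[170:230,320:380];a=cv2.imread('pics/w9.png')[190:310,250:390]
cv2.imwrite('pics/c11.png',np.hstack([cv2.resize(a,(420,360),interpolation=2),cv2.resize(b,(360,360),interpolation=2)]))
E
```

```text
pos [ 0.5707 -0.1057  0.2825] F [ 0.06  0.15 -1.54] gap 0.128 t 10.05
R [[0.001, -0.002, -1.0], [-0.002, -1.0, 0.002], [-1.0, 0.002, -0.001]]
shift frac [ 0.5126 -0.0017  0.0015]
{'pixels': 0, 'mtx': array([[425.52673498,   0.        , 318.08208716],
       [  0.        , 425.52673498, 247.3669993 ],
       [  0.        ,   0.        ,   1.        ]]), 'xyz': array([ 0.64657597, -0.10575515,  0.44817717]), 'rotation': array([-15.05587167,  -0.11840764, -90.16089202])}
{'pixels': 0, 'mtx': array([[460.93003736,   0.        , 316.19294915],
       [  0.        , 460.93003736, 250.72337995],
       [  0.        ,   0.        ,   1.        ]]), 'xyz': array([-0.17317801,  0.82171699,  0.80537833]), 'rotation': array([  54.60196374,   -0.27388137, -136.09014184])}
```

View pics/c11.png

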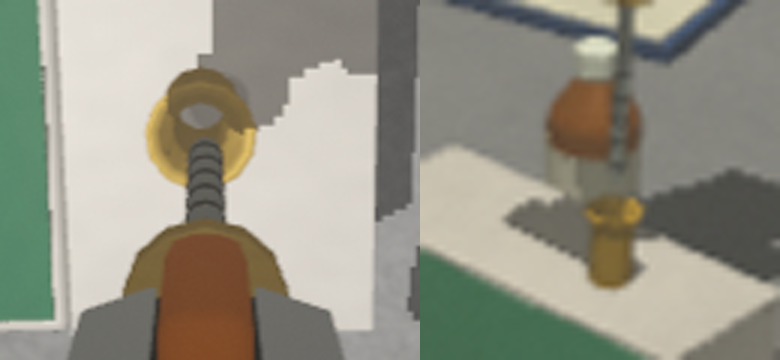

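```bash
python3 - <<'E'
from h import *
print(atz('w9',318.3,237.5,.144),atz('w9',316.9,233.5,.13), atz('s9',352.8,198,.144),atz('s9',352.2,205,.13))
E
```

```text
[ 0.57226843 -0.10633541  0.144     ] [ 0.57201164 -0.10529597  0.13      ] [ 0.57912119 -0.12028894  0.144     ] [ 0.56888049 -0.10654253  0.13      ]
```

```bash
python3 - <<'E'
from h import *
for z in(.14,.144,.15,.155,.16): print(z,proj('s9',[.5715,-.106,z]))
print('collar',proj('s9',[.5715,-.106,.244]),proj('s9',[.571,-.106,.286]), proj('w9',[.5715,-.106,.144]),proj('w9',[.5715,-.106,.155]))
b=cv2.imread('pics/s9.png')[110:230,300:400]
cv2.imwrite('pics/c12.png',cv2.resize(b,None,fx=5,fy=5,interpolation=2))
E
```

```text
0.14 [351.56789515 201.77843872]
0.144 [351.63517722 200.58046896]
0.15 [351.73653474 198.77577956]
0.155 [351.82140012 197.26473565]
0.16 [351.90663238 195.74715953]
collar [353.39570195 169.2339998 ] [354.32265444 155.2661085 ] [317.84714794 238.5158142 ] [317.87086692 242.22304386]
```

View pics/c12.png

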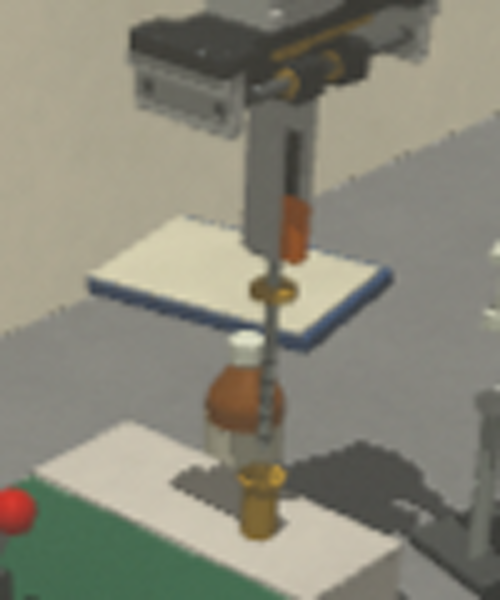

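Wrist view puts the tip within 1 mm of the tube axis, and the side view shows the rod straight and in line. I'll insert.

servo_tool(
  rows=[
    {"claw":0,"tx":0.05,"ty":-0.002,"tz":0.0,"twist":0},
    {"claw":0,"tx":0.1,"ty":-0.002,"tz":0.0,"twist":0},
    {"claw":0,"tx":0.15,"ty":-0.002,"tz":0,"twist":0},
    {"claw":0,"tx":0.2,"ty":-0.002,"tz":0,"twist":0},
    {"claw":0,"tx":0.2,"ty":-0.002,"tz":0,"twist":0},
  ],
)

```text
time: 10.57
eef_pos: [0.5696, -0.105, 0.2404]
orientation: [14.8, 89.8, -165.3]
wrist_force: [-0.1, 0.1, -1.6]
finger_gap: 0.126
```

servo_tool(
  rows=[
    {"claw":0,"tx":0.07,"ty":0,"tz":0.0,"twist":0},
    {"claw":0,"tx":0.14,"ty":0,"tz":0.0,"twist":0},
    {"claw":0,"tx":0.21,"ty":0,"tz":0,"twist":0},
    {"claw":0,"tx":0.27,"ty":0,"tz":0,"twist":0},
    {"claw":0,"tx":0.32,"ty":0,"tz":0,"twist":0},
    {"claw":0,"tx":0.34,"ty":0,"tz":0,"twist":0},
    {"claw":0,"tx":0.34,"ty":0,"tz":0,"twist":0},
  ],
)

```text
time: 11.15
eef_pos: [0.5693, -0.1054, 0.1715]
orientation: [16.7, 89.8, -163.4]
wrist_force: [0.0, -0.9, -1.6]
finger_gap: 0.128
```

servo_tool(
  rows=[
    {"claw":0,"tx":0.015,"ty":0,"tz":0.0,"twist":0},
    {"claw":0,"tx":0.03,"ty":0,"tz":0.0,"twist":0},
    {"claw":0,"tx":0.03,"ty":0,"tz":0,"twist":0},
  ],
)

```text
time: 11.4
eef_pos: [0.5698, -0.1054, 0.1683]
orientation: [49.7, 89.9, -130.4]
wrist_force: [-1.4, 0.8, 9.0]
finger_gap: 0.127
```

Contact at TCP 0.1683 (expected 0.1684) with +9 N. I'll check by picture with a light press.

servo_tool(
  rows=[
    {"claw":0,"tx":0.02,"ty":0,"tz":0.0,"twist":0},
    {"claw":0,"tx":0.02,"ty":0,"tz":0.0,"twist":0},
    {"claw":0,"tx":0.02,"ty":0,"tz":0,"twist":0},
  ],
)

```text
time: 11.65
eef_pos: [0.5698, -0.1054, 0.1683]
orientation: [115.6, 89.8, -64.5]
wrist_force: [-5.2, 0.9, 15.0]
finger_gap: 0.127
```

```bash
python3 - <<'E'
from h import *
rel([.5705,-.1055,.30]);snap('wrist','w10');snap('side','s10')
b=cv2.imread('pics/s10.png')[140:230,310:400];a=cv2.imread('pics/w10.png')[170:310,240:400]
cv2.imwrite('pics/c13.png',np.hstack([cv2.resize(a,(420,360),interpolation=2),cv2.resize(b,(360,360),interpolation=2)]))
E
```

```text
pos [ 0.5698 -0.1054  0.1683] F [-5.23  0.9  14.99] gap 0.127 t 11.65
R [[0.001, -0.002, -1.0], [-0.002, -1.0, 0.002], [-1.0, 0.002, -0.001]]
shift frac [-0.6586  0.0022 -0.0044]
{'pixels': 0, 'mtx': array([[425.52673498,   0.        , 318.08208716],
       [  0.        , 425.52673498, 247.3669993 ],
       [  0.        ,   0.        ,   1.        ]]), 'xyz': array([ 0.64553917, -0.10535866,  0.33393448]), 'rotation': array([-15.02583739,  -0.15794172, -90.15350621])}
{'pixels': 0, 'mtx': array([[460.93003736,   0.        , 316.19294915],
       [  0.        , 460.93003736, 250.72337995],
       [  0.        ,   0.        ,   1.        ]]), 'xyz': array([-0.17317801,  0.82171699,  0.80537833]), 'rotation': array([  54.60196374,   -0.27388137, -136.09014184])}
```

View pics/c13.png

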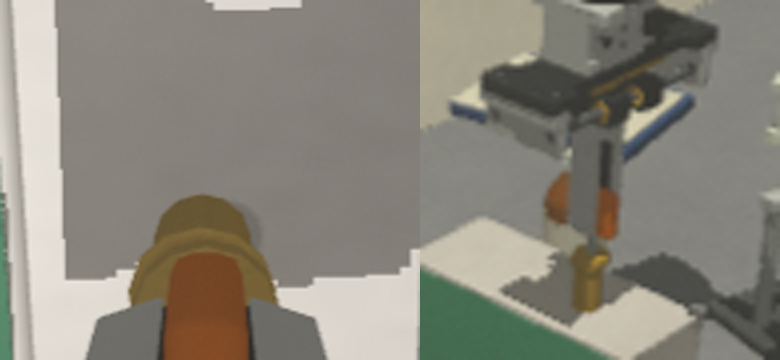

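The collar sits on the mouth in both views; 15 N with no further travel, so insertion is complete.

The servo only twists about the tool axis, so the gripper can't be tilted. To level the rod I'll draw it up, then pivot it in the pads by leaning it over the tube's rim. First draw out until only the tip's last 14 mm is in the mouth.

servo_tool(
  rows=[
    {"claw":0,"tx":-0.07,"ty":0,"tz":0.0,"twist":0},
    {"claw":0,"tx":-0.16,"ty":0,"tz":0.0,"twist":0},
    {"claw":0,"tx":-0.26,"ty":0,"tz":0,"twist":0},
    {"claw":0,"tx":-0.36,"ty":0,"tz":0,"twist":0},
    {"claw":0,"tx":-0.43,"ty":0,"tz":0,"twist":0},
    {"claw":0,"tx":-0.43,"ty":0,"tz":0,"twist":0},
    {"claw":0,"tx":-0.43,"ty":0,"tz":0,"twist":0},
  ],
)

```text
time: 12.33
eef_pos: [0.5699, -0.105, 0.255]
orientation: [137.5, 89.8, -42.6]
wrist_force: [-1.1, 0.0, -2.7]
finger_gap: 0.122
```

servo_tool(
  rows=[
    {"claw":0,"tx":0,"ty":0,"tz":0.04,"twist":0},
    {"claw":0,"tx":0,"ty":0,"tz":0.08,"twist":0},
    {"claw":0,"tx":0.005,"ty":0,"tz":0.12,"twist":0},
    {"claw":0,"tx":0.01,"ty":0,"tz":0.16,"twist":0},
    {"claw":0,"tx":0.02,"ty":0,"tz":0.2,"twist":0},
    {"claw":0,"tx":0.03,"ty":0,"tz":0.2,"twist":0},
    {"claw":0,"tx":0.02,"ty":0,"tz":0.2,"twist":0},
  ],
)

```text
time: 12.92
eef_pos: [0.5283, -0.1048, 0.2502]
orientation: [99.5, 89.9, -80.6]
wrist_force: [2.1, 0.3, -3.0]
finger_gap: 0.126
```

```bash
python3 - <<'E'
from h import *
rel([.499,-.1055,.239]);snap('wrist','w11');snap('side','s11')
b=cv2.imread('pics/s11.png')[110:230,300:420];a=cv2.imread('pics/w11.png')
cv2.imwrite('pics/c14.png',np.hstack([cv2.resize(a,(420,360),interpolation=2),cv2.resize(b,(360,360),interpolation=2)]))
E
```

```text
pos [ 0.5283 -0.1048  0.2502] F [ 2.14  0.29 -2.98] gap 0.126 t 12.9167
R [[0.0, -0.002, -1.0], [-0.002, -1.0, 0.002], [-1.0, 0.002, -0.0]]
shift frac [0.0561 0.0038 0.1466]
{'pixels': 0, 'mtx': array([[425.52673498,   0.        , 318.08208716],
       [  0.        , 425.52673498, 247.3669993 ],
       [  0.        ,   0.        ,   1.        ]]), 'xyz': array([ 0.60421988, -0.10483779,  0.41592454]), 'rotation': array([-15.06192069,  -0.1399983 , -90.16885593])}
{'pixels': 0, 'mtx': array([[460.93003736,   0.        , 316.19294915],
       [  0.        , 460.93003736, 250.72337995],
       [  0.        ,   0.        ,   1.        ]]), 'xyz': array([-0.17317801,  0.82171699,  0.80537833]), 'rotation': array([  54.60196374,   -0.27388137, -136.09014184])}
```

View pics/c14.png

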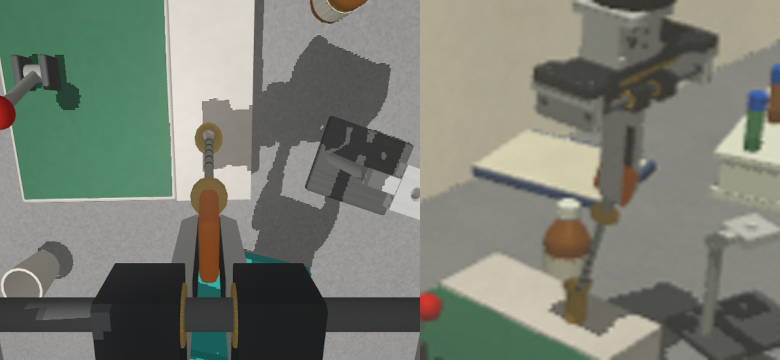

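It works: the rod pivots in the pads, with the tip still in the mouth and about 2 N of force. I'll continue along the arc to 60°.

servo_tool(
  rows=[
    {"claw":0,"tx":0.015,"ty":0,"tz":0.05,"twist":0},
    {"claw":0,"tx":0.035,"ty":0,"tz":0.1,"twist":0},
    {"claw":0,"tx":0.055,"ty":0,"tz":0.147,"twist":0},
    {"claw":0,"tx":0.085,"ty":0,"tz":0.195,"twist":0},
    {"claw":0,"tx":0.115,"ty":0,"tz":0.24,"twist":0},
    {"claw":0,"tx":0.153,"ty":0,"tz":0.283,"twist":0},
    {"claw":0,"tx":0.195,"ty":0,"tz":0.32,"twist":0},
    {"claw":0,"tx":0.237,"ty":0,"tz":0.355,"twist":0},
    {"claw":0,"tx":0.28,"ty":0,"tz":0.388,"twist":0},
    {"claw":0,"tx":0.28,"ty":0,"tz":0.388,"twist":0},
  ],
)

```text
time: 13.85
eef_pos: [0.4489, -0.1046, 0.194]
orientation: [26.2, 89.8, -153.9]
wrist_force: [-1.5, -0.4, 1.8]
finger_gap: 0.126
```

```bash
python3 - <<'E'
from h import *
rel([.4369,-.1055,.1634]);snap('wrist','w12');snap('side','s12')
b=cv2.imread('pics/s12.png')[120:240,310:430];a=cv2.imread('pics/w12.png')
cv2.imwrite('pics/c15.png',np.hstack([cv2.resize(a,(420,360),interpolation=2),cv2.resize(b,(360,360),interpolation=2)]))
E
```

```text
pos [ 0.4489 -0.1046  0.194 ] F [-1.49 -0.42  1.75] gap 0.126 t 13.85
R [[-0.004, -0.002, -1.0], [-0.002, -1.0, 0.002], [-1.0, 0.002, 0.004]]
shift frac [0.1534 0.0043 0.0595]
{'pixels': 0, 'mtx': array([[425.52673498,   0.        , 318.08208716],
       [  0.        , 425.52673498, 247.3669993 ],
       [  0.        ,   0.        ,   1.        ]]), 'xyz': array([ 0.52547874, -0.10470553,  0.35937371]), 'rotation': array([-15.29987983,  -0.12603517, -90.16410412])}
{'pixels': 0, 'mtx': array([[460.93003736,   0.        , 316.19294915],
       [  0.        , 460.93003736, 250.72337995],
       [  0.        ,   0.        ,   1.        ]]), 'xyz': array([-0.17317801,  0.82171699,  0.80537833]), 'rotation': array([  54.60196374,   -0.27388137, -136.09014184])}
```

View pics/c15.png

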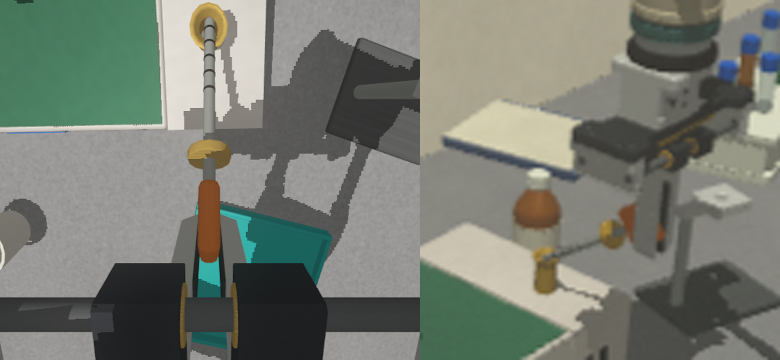

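About 60° now. On to level.

servo_tool(
  rows=[
    {"claw":0,"tx":0.05,"ty":0,"tz":0.025,"twist":0},
    {"claw":0,"tx":0.1,"ty":0,"tz":0.043,"twist":0},
    {"claw":0,"tx":0.153,"ty":0,"tz":0.06,"twist":0},
    {"claw":0,"tx":0.205,"ty":0,"tz":0.072,"twist":0},
    {"claw":0,"tx":0.26,"ty":0,"tz":0.082,"twist":0},
    {"claw":0,"tx":0.31,"ty":0,"tz":0.087,"twist":0},
    {"claw":0,"tx":0.31,"ty":0,"tz":0.087,"twist":0},
    {"claw":0,"tx":0.31,"ty":0,"tz":0.087,"twist":0},
  ],
)

```text
time: 14.62
eef_pos: [0.4303, -0.1044, 0.1321]
orientation: [4.3, 89.5, -175.8]
wrist_force: [-0.6, 0.5, -1.9]
finger_gap: 0.127
```

```bash
python3 - <<'E'
from h import *
rel([.4315,-.1055,.1304]);snap('wrist','w13');snap('side','s13')
b=cv2.imread('pics/s13.png')[140:260,310:430];a=cv2.imread('pics/w13.png')
cv2.imwrite('pics/c16.png',np.hstack([cv2.resize(a,(420,360),interpolation=2),cv2.resize(b,(360,360),interpolation=2)]))
E
```

```text
pos [ 0.4303 -0.1044  0.1321] F [-0.62  0.52 -1.86] gap 0.127 t 14.6167
R [[-0.008, -0.002, -1.0], [-0.001, -1.0, 0.002], [-1.0, 0.001, 0.008]]
shift frac [ 0.0083  0.0055 -0.006 ]
{'pixels': 0, 'mtx': array([[425.52673498,   0.        , 318.08208716],
       [  0.        , 425.52673498, 247.3669993 ],
       [  0.        ,   0.        ,   1.        ]]), 'xyz': array([ 0.50766052, -0.10465294,  0.29705356]), 'rotation': array([-1.55692413e+01, -5.93749490e-02, -9.01339445e+01])}
{'pixels': 0, 'mtx': array([[460.93003736,   0.        , 316.19294915],
       [  0.        , 460.93003736, 250.72337995],
       [  0.        ,   0.        ,   1.        ]]), 'xyz': array([-0.17317801,  0.82171699,  0.80537833]), 'rotation': array([  54.60196374,   -0.27388137, -136.09014184])}
```

View pics/c16.png

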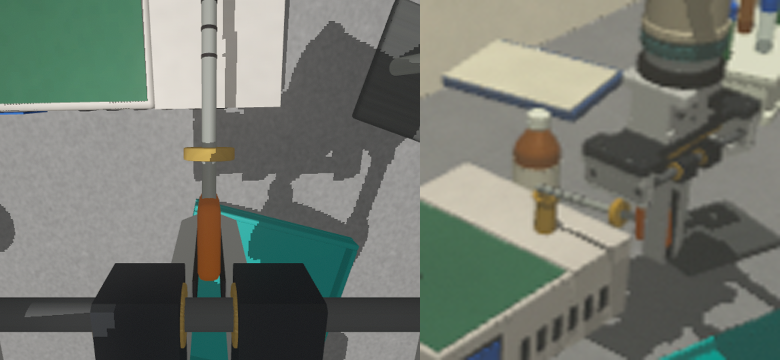

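The rod looks near level. I'll measure its pitch from the side view, using the known plane y ≈ -0.105.

```bash
python3 - <<'E'
import cv2
b=cv2.imread('pics/s13.png')[190:240,335:395]
cv2.imwrite('pics/c17.png',cv2.resize(b,None,fx=12,fy=12,interpolation=2))
E
```

```text
(no output)
```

View pics/c17.png

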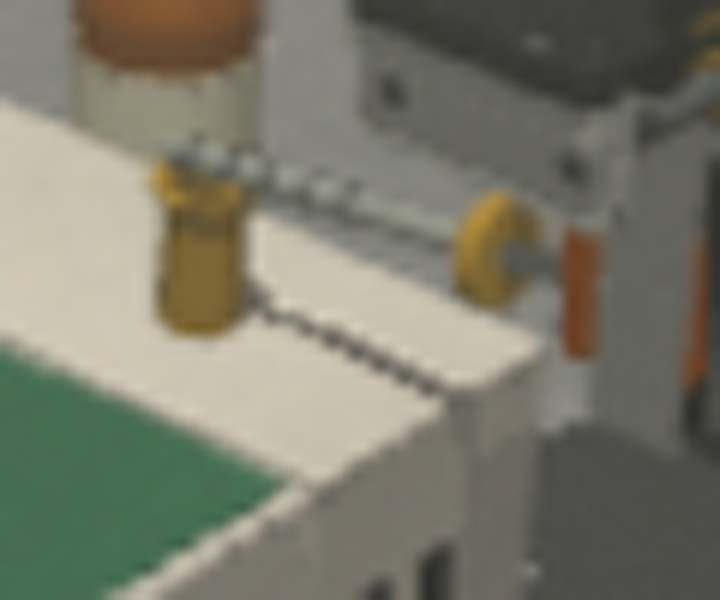

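```bash
cat >> h.py <<'E'
def aty(name,u,v,y):
    p,d=ray(name,u,v); return p+d*(y-p[1])/d[1]
E
python3 - <<'E'
from h import *
P=[aty('s13',335+x/12,190+y/12,-.1047) for x,y in [(180,150),(300,183),(380,213),(455,237),(487,252)]]
for p in P: print(p.round(4))
P=np.array(P);print(np.degrees(np.arctan2(P[0,2]-P[3,2],P[0,0]-P[3,0])), np.degrees(np.arctan(np.polyfit(P[:,0],P[:,2],1)[0])))
E
```

```text
[ 0.5762 -0.1047  0.1363]
[ 0.5386 -0.1047  0.142 ]
[ 0.5142 -0.1047  0.1436]
[ 0.4918 -0.1047  0.1462]
[ 0.4823 -0.1047  0.146 ]
-6.698591910672251 -5.981520527041062
```

The side view suggests the tip is still a few degrees low (with calibration bias possible). I'll lower 6 mm more over the rim and check the contact force.

servo_tool(
  rows=[
    {"claw":0,"tx":0.015,"ty":0,"tz":0,"twist":0},
    {"claw":0,"tx":0.03,"ty":0,"tz":0,"twist":0},
    {"claw":0,"tx":0.03,"ty":0,"tz":0,"twist":0},
  ],
)

```text
time: 14.97
eef_pos: [0.4337, -0.105, 0.1272]
orientation: [67.9, 89.9, -112.2]
wrist_force: [-0.3, -0.3, 3.0]
finger_gap: 0.123
```

```bash
python3 - <<'E'
from h import *
rel([.4303,-.1055,.2]);snap('side','s14');snap('top','t14')
b=cv2.imread('pics/s14.png')[190:240,335:395]
a=cv2.imread('pics/t14.png')[170:250,380:500]
cv2.imwrite('pics/c18.png',np.hstack([cv2.resize(b,None,fx=8,fy=8,interpolation=2),cv2.resize(a[:,:64],(320,400))]))
E
```

```text
pos [ 0.4337 -0.105   0.1272] F [-0.31 -0.25  2.99] gap 0.123 t 14.9667
R [[-0.001, -0.002, -1.0], [-0.002, -1.0, 0.002], [-1.0, 0.002, 0.001]]
shift frac [-0.3637  0.0031  0.0175]
{'pixels': 0, 'mtx': array([[460.93003736,   0.        , 316.19294915],
       [  0.        , 460.93003736, 250.72337995],
       [  0.        ,   0.        ,   1.        ]]), 'xyz': array([-0.17317801,  0.82171699,  0.80537833]), 'rotation': array([  54.60196374,   -0.27388137, -136.09014184])}
{'pixels': 0, 'mtx': array([[546.20394352,   0.        , 327.70162185],
       [  0.        , 546.20394352, 244.06940107],
       [  0.        ,   0.        ,   1.        ]]), 'xyz': array([0.31301338, 0.10636149, 1.30680376]), 'rotation': array([  8.99248455,  -1.0113154 , -89.33615193])}
```

View pics/c18.png

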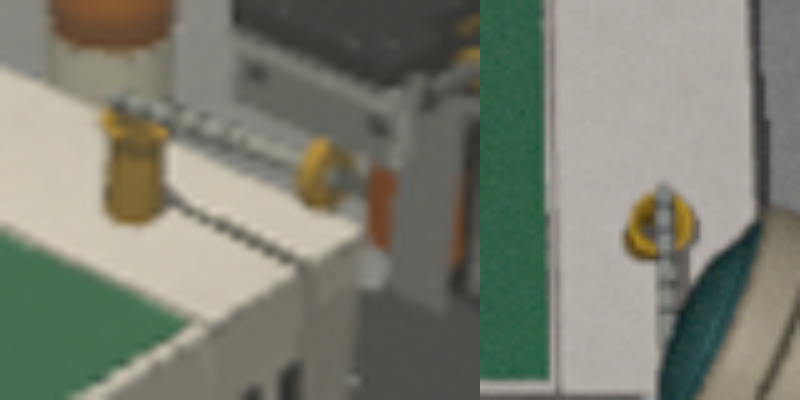

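```bash
python3 - <<'E'
from h import *
P=np.array([aty('s14',335+x/8,190+y/8,-.105) for x,y in [(115,99),(180,119),(240,138),(300,156),(318,172)]])
print(P.round(4)); print(np.degrees(np.arctan(np.polyfit(P[:4,0],P[:4,2],1)[0])))
print('tip top',atz('t14',380+183/5,170+185/5,.134))
E
```

```text
[[ 0.5788 -0.105   0.1355]
 [ 0.5481 -0.105   0.1394]
 [ 0.5204 -0.105   0.1426]
 [ 0.4935 -0.105   0.1462]
 [ 0.4852 -0.105   0.143 ]]
-7.063682693850114
tip top [ 0.58440873 -0.10720386  0.134     ]
```

```bash
python3 - <<'E'
from h import *
for z0,z1 in [(.134,.134),(.134,.138),(.134,.144)]:
  print(z0,z1,(proj('s14',[.580,-.105,z0])-[335,190])*8,(proj('s14',[.49,-.105,z1])-[335,190])*8)
# known straight refs: bath top front-right corner edges (z .09)
c=np.array([.6075,-.0191]);R=np.array([[1,-.012],[.012,1]])
for q in [(-.11,-.14),(-.04,-.09)]:
  p=c+R@np.array(q); print(p,(proj('s14',[*p,.09])-[335,190])*8,(proj('s14',[*p,.13])-[335,190])*8)
E
```

```text
0.134 0.134 [112.37268632 101.50330772] [305.27686878 189.21511099]
0.134 0.138 [112.37268632 101.50330772] [306.13926474 179.48416045]
0.134 0.144 [112.37268632 101.50330772] [307.43861069 164.82283109]
[ 0.49918 -0.16042] [369.21557029 227.56453187] [378.66651907 133.97739716]
[ 0.56858 -0.10958] [138.12136108 210.59310969] [143.56512821 117.34645061]
```

```bash
python3 - <<'E'
from h import *
im=cv2.imread('pics/s14.png')[192:232,340:400]
im=cv2.resize(im,None,fx=13,fy=13,interpolation=cv2.INTER_NEAREST)
for z,c in [(.134,(0,0,255)),]:
  pts=[tuple(int(v) for v in (proj('s14',[x,-.105,z])-[340-.5,192-.5])*13) for x in(.58,.43)]
  cv2.line(im,*pts,c,1)
pts=[tuple(int(v) for v in (proj('s14',[.434,-.105,z])-[339.5,191.5])*13) for z in(.113,.132)]
cv2.line(im,*pts,(255,0,255),1)
cv2.imwrite('pics/c19.png',im)
E
```

```text
(no output)
```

View pics/c19.png

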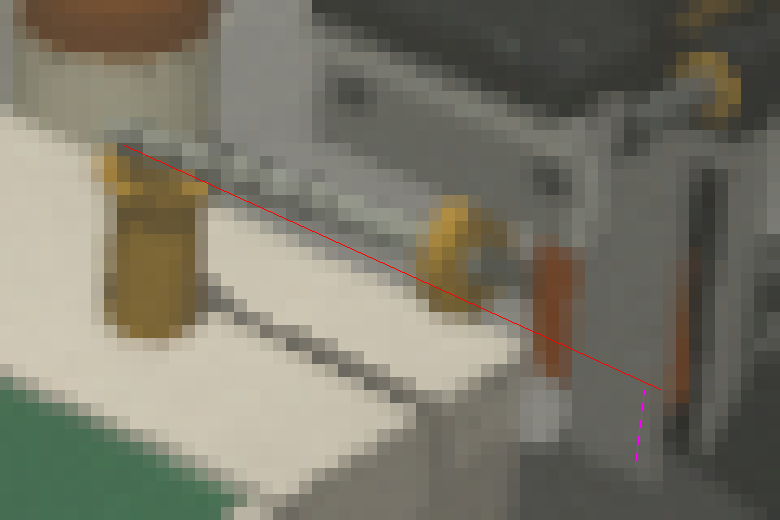

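The overlay shows the rod is truly about 7° tip-low: the handle has shifted up in the pads and its centre is near z 0.15. I'll lower it further over the rim so it rotates the rest of the way.

servo_tool(
  rows=[
    {"claw":0,"tx":0.02,"ty":0,"tz":0,"twist":0},
    {"claw":0,"tx":0.04,"ty":0,"tz":0,"twist":0},
    {"claw":0,"tx":0.06,"ty":0,"tz":0,"twist":0},
    {"claw":0,"tx":0.07,"ty":0,"tz":0,"twist":0},
    {"claw":0,"tx":0.07,"ty":0,"tz":0,"twist":0},
  ],
)

```text
time: 15.48
eef_pos: [0.4331, -0.1049, 0.1127]
orientation: [38.5, 89.8, -141.6]
wrist_force: [-1.4, 0.4, 0.8]
finger_gap: 0.123
```

```bash
cat > lv.py <<'E'
from h import *
import sys
def go(n,y=-.105,x0=.58,x1=.43,z=.134):
  rel([.4303,-.1055,.2]);snap('side',n)
  im=cv2.imread(f'pics/{n}.png')[192:232,340:400]
  im=cv2.resize(im,None,fx=13,fy=13,interpolation=cv2.INTER_NEAREST)
  pts=[tuple(int(v) for v in (proj(n,[x,y,z])-[339.5,191.5])*13) for x in(x0,x1)]
  cv2.line(im,*pts,(0,0,255),1)
  cv2.imwrite(f'pics/{n}c.png',im)
go(sys.argv[1])
E
python3 lv.py s15
```

```text
pos [ 0.4331 -0.1049  0.1127] F [-1.41  0.39  0.84] gap 0.123 t 15.4833
R [[-0.002, -0.002, -1.0], [-0.002, -1.0, 0.002], [-1.0, 0.002, 0.002]]
shift frac [-0.4364  0.0036  0.0151]
{'pixels': 0, 'mtx': array([[460.93003736,   0.        , 316.19294915],
       [  0.        , 460.93003736, 250.72337995],
       [  0.        ,   0.        ,   1.        ]]), 'xyz': array([-0.17317801,  0.82171699,  0.80537833]), 'rotation': array([  54.60196374,   -0.27388137, -136.09014184])}
```

View pics/s15c.png

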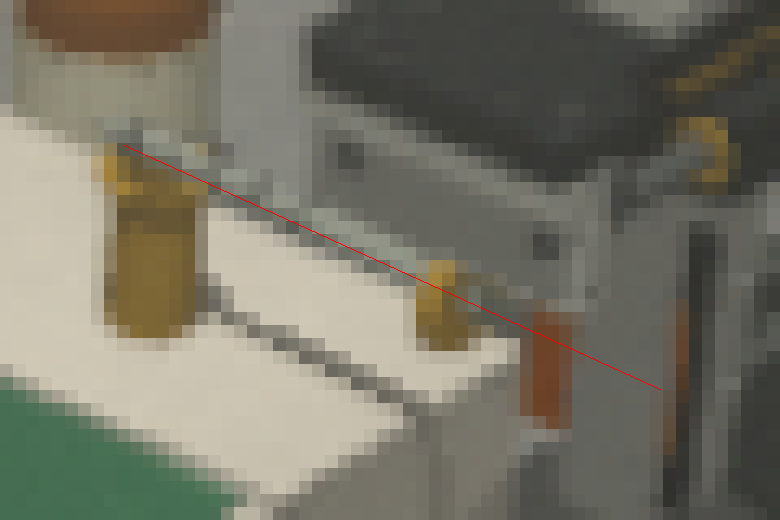

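Now close to level. I'll lift off and carry it to the tray, where the side camera is nearer and the measurement sharper.

servo_tool(
  rows=[
    {"claw":0,"tx":-0.04,"ty":0,"tz":0,"twist":0},
    {"claw":0,"tx":-0.1,"ty":0,"tz":0,"twist":0},
    {"claw":0,"tx":-0.2,"ty":0,"tz":0.0,"twist":0},
    {"claw":0,"tx":-0.3,"ty":0,"tz":0.03,"twist":0},
    {"claw":0,"tx":-0.4,"ty":0,"tz":0.06,"twist":0},
    {"claw":0,"tx":-0.5,"ty":0,"tz":0.1,"twist":0},
    {"claw":0,"tx":-0.6,"ty":0,"tz":0.14,"twist":0},
    {"claw":0,"tx":-0.68,"ty":0,"tz":0.18,"twist":0},
    {"claw":0,"tx":-0.7,"ty":0,"tz":0.2,"twist":0},
    {"claw":0,"tx":-0.7,"ty":0,"tz":0.2,"twist":0},
  ],
)

```text
time: 16.37
eef_pos: [0.3935, -0.1048, 0.2541]
orientation: [93.4, 89.8, -86.7]
wrist_force: [-0.3, -0.2, -2.2]
finger_gap: 0.128
```

servo_tool(
  rows=[
    {"claw":0,"tx":0,"ty":-0.05,"tz":0,"twist":0},
    {"claw":0,"tx":0,"ty":-0.13,"tz":0,"twist":0},
    {"claw":0,"tx":0,"ty":-0.23,"tz":0,"twist":0},
    {"claw":0,"tx":0,"ty":-0.34,"tz":0,"twist":0},
    {"claw":0,"tx":0,"ty":-0.45,"tz":0,"twist":0},
    {"claw":0,"tx":0,"ty":-0.56,"tz":0,"twist":0},
    {"claw":0,"tx":0,"ty":-0.67,"tz":0,"twist":0},
    {"claw":0,"tx":0,"ty":-0.78,"tz":0,"twist":0},
    {"claw":0,"tx":0,"ty":-0.89,"tz":0,"twist":0},
    {"claw":0,"tx":0,"ty":-0.97,"tz":0,"twist":0},
    {"claw":0,"tx":0,"ty":-1,"tz":0,"twist":0},
  ],
)

```text
time: 17.28
eef_pos: [0.393, 0.0979, 0.2521]
orientation: [26.7, 89.8, -153.3]
wrist_force: [-0.1, -0.4, -0.9]
finger_gap: 0.127
```

servo_tool(
  rows=[
    {"claw":0,"tx":0,"ty":-0.05,"tz":0,"twist":0},
    {"claw":0,"tx":0,"ty":-0.13,"tz":0,"twist":0},
    {"claw":0,"tx":0,"ty":-0.23,"tz":0,"twist":0},
    {"claw":0,"tx":0,"ty":-0.34,"tz":0,"twist":0},
    {"claw":0,"tx":0,"ty":-0.45,"tz":0,"twist":0},
    {"claw":0,"tx":0,"ty":-0.56,"tz":0,"twist":0},
    {"claw":0,"tx":0,"ty":-0.67,"tz":0,"twist":0},
    {"claw":0,"tx":0,"ty":-0.78,"tz":0,"twist":0},
    {"claw":0,"tx":0,"ty":-0.89,"tz":0,"twist":0},
    {"claw":0,"tx":0,"ty":-0.97,"tz":0,"twist":0},
    {"claw":0,"tx":0,"ty":-1,"tz":0,"twist":0},
    {"claw":0,"tx":0,"ty":-1,"tz":0,"twist":0},
  ],
)

```text
time: 18.28
eef_pos: [0.3926, 0.2987, 0.2507]
orientation: [27.0, 89.7, -152.9]
wrist_force: [-0.5, -0.3, -2.1]
finger_gap: 0.126
```

```bash
python3 - <<'E'
from h import *
rel([.387,.335,.13]);snap('wrist','w16');snap('side','s16');snap('top','t16')
E
```

```text
pos [0.3926 0.2987 0.2507] F [-0.54 -0.35 -2.14] gap 0.126 t 18.2833
R [[-0.005, 0.002, -1.0], [-0.002, -1.0, -0.002], [-1.0, 0.002, 0.005]]
shift frac [ 0.6031 -0.1832  0.0245]
{'pixels': 0, 'mtx': array([[425.52673498,   0.        , 318.08208716],
       [  0.        , 425.52673498, 247.3669993 ],
       [  0.        ,   0.        ,   1.        ]]), 'xyz': array([0.46924792, 0.29897831, 0.41595832]), 'rotation': array([-15.35248753,  -0.15609335, -89.90756165])}
{'pixels': 0, 'mtx': array([[460.93003736,   0.        , 316.19294915],
       [  0.        , 460.93003736, 250.72337995],
       [  0.        ,   0.        ,   1.        ]]), 'xyz': array([-0.17317801,  0.82171699,  0.80537833]), 'rotation': array([  54.60196374,   -0.27388137, -136.09014184])}
{'pixels': 0, 'mtx': array([[546.20394352,   0.        , 327.70162185],
       [  0.        , 546.20394352, 244.06940107],
       [  0.        ,   0.        ,   1.        ]]), 'xyz': array([0.31301338, 0.10636149, 1.30680376]), 'rotation': array([  8.99248455,  -1.0113154 , -89.33615193])}
```

View pics/s16.png

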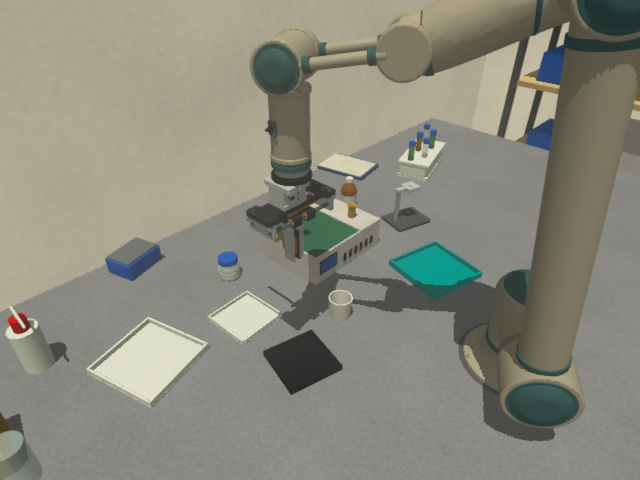

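View pics/t16.png

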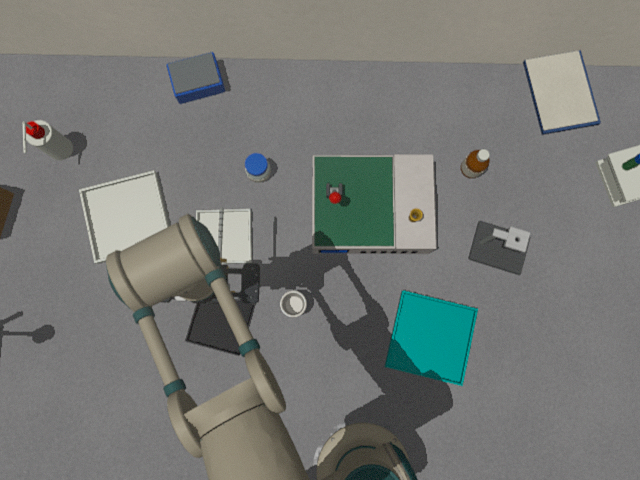

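View pics/w16.png

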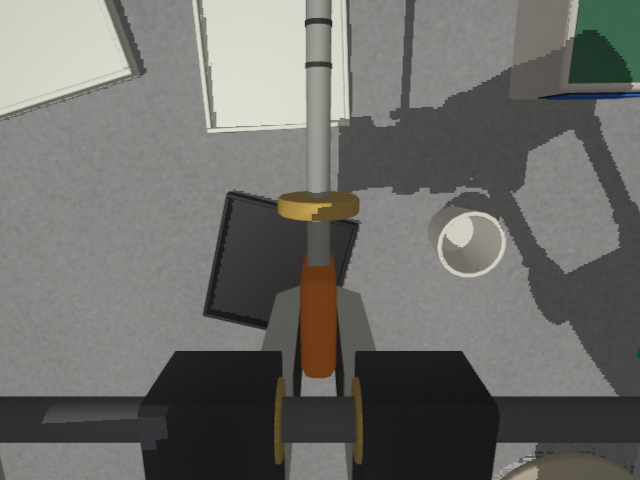

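```bash
python3 - <<'E'
from h import *
a=cv2.imread('pics/s16.png')[170:290,220:350];b=cv2.imread('pics/t16.png')[190:300,180:290]
cv2.imwrite('pics/c20.png',np.hstack([cv2.resize(a,(430,396),interpolation=2),cv2.resize(b,(370,396),interpolation=2)]))
E
```

```text
(no output)
```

View pics/c20.png

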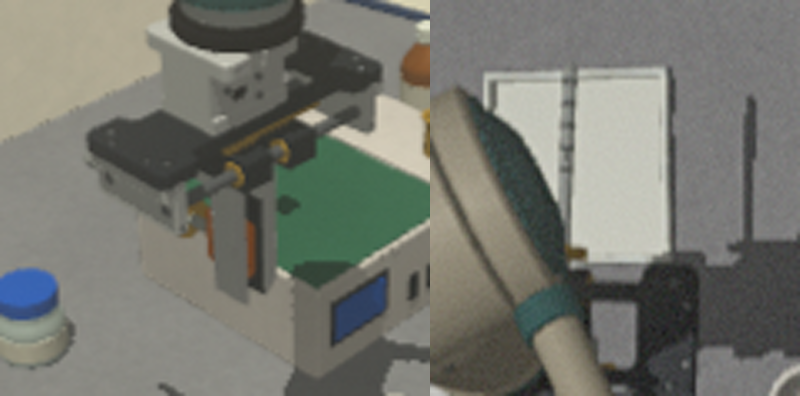

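```bash
python3 - <<'E'
from h import *
print('q',r.get_obs()['q'].round(1))
print('tip',atz('t16',221.6,208.9,.27))
print('collar wrist: width 80 -> depth', 425.5*28/80)
tc=np.mean([atz('t0',u,v,.014)[:2] for u,v in [(196,210),(250,209),(252,263),(197,263)]],0);print('tray',tc)
t=tc-.15*np.array([.7071,.7071]);rel([*t,.2507])
E
```

```text
q [ 29.    7.8  92.3  -0.   80.2 119. ]
tip [0.54326069 0.29609089 0.27      ]
collar wrist: width 80 -> depth 148.925
tray [0.53375709 0.33497763]
pos [0.3926 0.2968 0.2514] F [ 0.51 -0.04 -1.36] gap 0.126 t 18.4333
R [[-0.004, 0.0, -1.0], [-0.003, -1.0, -0.0], [-1.0, 0.003, 0.004]]
shift frac [ 0.0037  0.3396 -0.1754]
```

servo_tool(
  rows=[
    {"claw":0,"tx":0,"ty":0.03,"tz":-0.02,"twist":-0.03},
    {"claw":0,"tx":0,"ty":0.07,"tz":-0.04,"twist":-0.06},
    {"claw":0,"tx":0,"ty":0.12,"tz":-0.07,"twist":-0.09},
    {"claw":0,"tx":0,"ty":0.17,"tz":-0.1,"twist":-0.125},
    {"claw":0,"tx":0,"ty":0.22,"tz":-0.12,"twist":-0.16},
    {"claw":0,"tx":0,"ty":0.27,"tz":-0.14,"twist":-0.195},
    {"claw":0,"tx":0,"ty":0.31,"tz":-0.16,"twist":-0.225},
    {"claw":0,"tx":0,"ty":0.34,"tz":-0.175,"twist":-0.25},
    {"claw":0,"tx":0,"ty":0.34,"tz":-0.175,"twist":-0.25},
    {"claw":0,"tx":0,"ty":0.34,"tz":-0.175,"twist":-0.25},
  ],
)

```text
time: 19.27
eef_pos: [0.4276, 0.2279, 0.2515]
orientation: [-8.0, 89.7, -143.3]
wrist_force: [0.5, 0.7, -1.0]
finger_gap: 0.128
```

```bash
python3 - <<'E'
from h import *
rel([.43,.23,.13]);snap('side','s17');snap('top','t17')
a=cv2.imread('pics/s17.png')[150:300,170:330];b=cv2.imread('pics/t17.png')[190:300,180:290]
cv2.imwrite('pics/c21.png',np.hstack([cv2.resize(a,(448,420),interpolation=2),cv2.resize(b,(350,420),interpolation=2)]))
E
```

```text
pos [0.4276 0.2279 0.2515] F [ 0.54  0.74 -1.02] gap 0.128 t 19.2667
R [[-0.004, 0.704, -0.71], [-0.003, -0.71, -0.704], [-1.0, -0.001, 0.005]]
shift frac [ 0.6074  0.0013 -0.0186]
{'pixels': 0, 'mtx': array([[460.93003736,   0.        , 316.19294915],
       [  0.        , 460.93003736, 250.72337995],
       [  0.        ,   0.        ,   1.        ]]), 'xyz': array([-0.17317801,  0.82171699,  0.80537833]), 'rotation': array([  54.60196374,   -0.27388137, -136.09014184])}
{'pixels': 0, 'mtx': array([[546.20394352,   0.        , 327.70162185],
       [  0.        , 546.20394352, 244.06940107],
       [  0.        ,   0.        ,   1.        ]]), 'xyz': array([0.31301338, 0.10636149, 1.30680376]), 'rotation': array([  8.99248455,  -1.0113154 , -89.33615193])}
```

View pics/c21.png

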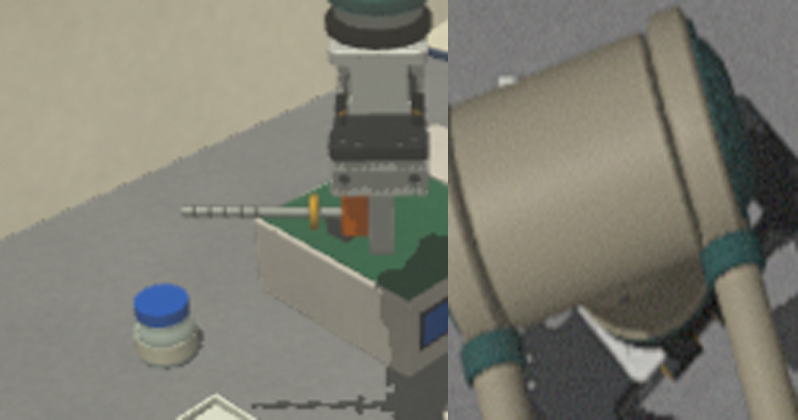

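Now the rod is seen broadside: tip at (235,225), collar at (282,226).

```bash
python3 - <<'E'
from h import *
T=np.array([.4276,.2279]); d=np.array([.71,.704]); n=np.array([-d[1],d[0]])
def onplane(nm,u,v):
    p,k=ray(nm,u,v); s=(n@(T-p[:2]))/(n@k[:2]); P=p+s*k; return (P[:2]-T)@d,P
g=cv2.imread('pics/s17.png')[215:240,225:295].astype(int)
cv2.imwrite('pics/c22.png',cv2.resize(g.astype(np.uint8),None,fx=11,fy=11,interpolation=cv2.INTER_NEAREST))
for u,v in[(235,225.4),(257,225.5),(280,225.4)]: print(onplane('s17',u,v))
print((proj('s17',[*(T+.15*d),.27])),(proj('s17',[*(T+.05*d),.27])))
E
```

```text
(np.float64(0.15162197848394254), array([0.53528219, 0.3346722 , 0.27307764]))
(np.float64(0.10428412459128004), array([0.50166276, 0.30133688, 0.2726073 ]))
(np.float64(0.05467407236797928), array([0.46642962, 0.26640148, 0.27263657]))
[235.91070162 226.60310069] [282.21814595 226.42334048]
```

View pics/c22.png

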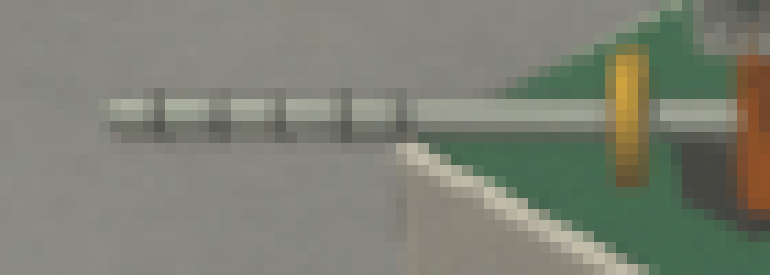

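The rod row is constant across the picture: level within about 0.5°, tip at (0.535,0.335,0.272), tray centre (0.534,0.335). I'll lower 122 mm and settle.

servo_tool(
  rows=[
    {"claw":0,"tx":0.06,"ty":0,"tz":0.005,"twist":0},
    {"claw":0,"tx":0.14,"ty":0,"tz":0.005,"twist":0},
    {"claw":0,"tx":0.23,"ty":0,"tz":0.005,"twist":0},
    {"claw":0,"tx":0.32,"ty":0,"tz":0.005,"twist":0},
    {"claw":0,"tx":0.41,"ty":0,"tz":0.005,"twist":0},
    {"claw":0,"tx":0.5,"ty":0,"tz":0.005,"twist":0},
    {"claw":0,"tx":0.57,"ty":0,"tz":0.005,"twist":0},
    {"claw":0,"tx":0.61,"ty":0,"tz":0.005,"twist":0},
    {"claw":0,"tx":0.61,"ty":0,"tz":0.005,"twist":0},
    {"claw":0,"tx":0.61,"ty":0,"tz":0.005,"twist":0},
    {"claw":0,"tx":0.61,"ty":0,"tz":0.005,"twist":0},
    {"claw":0,"tx":0.61,"ty":0,"tz":0.005,"twist":0},
  ],
)

```text
time: 20.37
eef_pos: [0.4271, 0.228, 0.1305]
orientation: [2.2, 89.9, -132.9]
wrist_force: [-0.5, -1.1, -1.3]
finger_gap: 0.127
```

```bash
cat > chk.py <<'E'
from h import *
import sys
k=sys.argv[1]
o=r.get_obs(); rel([.43,.23,.13]); print(o['joint_vel'].round(2))
snap('side','s'+k);snap('wrist','w'+k)
a=cv2.imread(f'pics/s{k}.png')[190:350,190:390];b=cv2.imread(f'pics/w{k}.png')
cv2.imwrite(f'pics/d{k}.png',np.hstack([cv2.resize(a,(450,360),interpolation=2),cv2.resize(b,(350,360))]))
E
python3 chk.py 18
```

```text
pos [0.4271 0.228  0.1305] F [-0.48 -1.09 -1.29] gap 0.127 t 20.3667
R [[-0.002, 0.706, -0.709], [-0.002, -0.709, -0.706], [-1.0, 0.0, 0.003]]
shift frac [ 0.0026  0.003  -0.0176]
[-0.17  0.01  0.11  0.02  0.06 -0.07]
{'pixels': 0, 'mtx': array([[460.93003736,   0.        , 316.19294915],
       [  0.        , 460.93003736, 250.72337995],
       [  0.        ,   0.        ,   1.        ]]), 'xyz': array([-0.17317801,  0.82171699,  0.80537833]), 'rotation': array([  54.60196374,   -0.27388137, -136.09014184])}
{'pixels': 0, 'mtx': array([[425.52673498,   0.        , 318.08208716],
       [  0.        , 425.52673498, 247.3669993 ],
       [  0.        ,   0.        ,   1.        ]]), 'xyz': array([0.48125913, 0.28120134, 0.29589267]), 'rotation': array([-1.52448200e+01, -8.45990591e-04, -4.51707963e+01])}
```

View pics/d18.png

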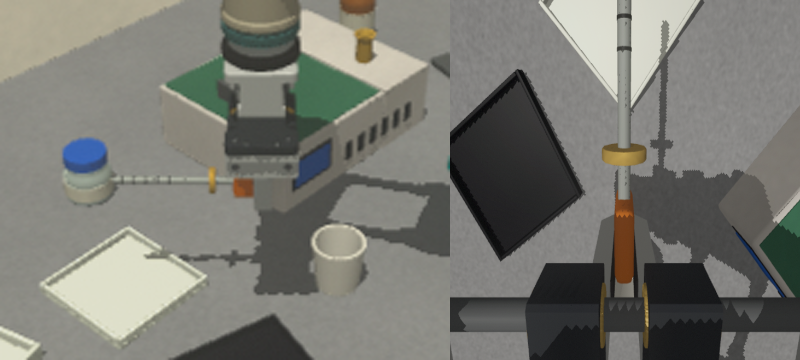

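```bash
python3 - <<'E'
from h import *
T=np.array([.4271,.228]); d=np.array([.709,.706]); n=np.array([-d[1],d[0]])
def onplane(nm,u,v):
    p,k=ray(nm,u,v); s=(n@(T-p[:2]))/(n@k[:2]); P=p+s*k; return ((P[:2]-T)@d).round(4),P.round(4)
g=cv2.imread('pics/s18.png')[255:285,230:295]
cv2.imwrite('pics/c23.png',cv2.resize(g,None,fx=12,fy=12,interpolation=cv2.INTER_NEAREST))
for u,v in[(240.5,270),(282,270.5)]: print(onplane('s18',u,v))
c=[(127,228),(207,279),(119,344),(41,286)]
print('tray side',np.mean([atz('s18',190+x/2.25,190+y/2.25,.014) for x,y in c],0))
E
```

```text
(np.float64(0.151), array([0.534 , 0.3345, 0.152 ]))
(np.float64(0.0553), array([0.4663, 0.267 , 0.1497]))
tray side [0.53069008 0.33875267 0.014     ]
```

View pics/c23.png

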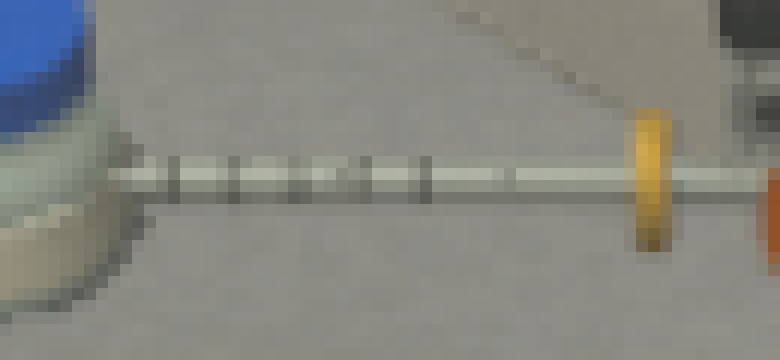

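The rod is level within about 1°, tip at (0.534,0.335,0.151), tray centre (0.531–0.534, 0.335–0.339). It is still, clear of everything, and held. Handing in.

```bash
python3 -c "
from rig import r
print(r.job_done()); o=r.get_obs(); print(o['time'],o['eef_pos'],o['finger_gap'])"
```

```text
the job is handed in; nothing more can be done
None
the job is handed in; nothing more can be done
```

I did the whole job in the order asked and handed it in after about 20.5 s, with the rod still held in the gripper.

- **Lever:** I pushed the red ball back until it hit the stop. The force rose to 10.7 N with no further travel, against 4 N from the spring. After release, pictures showed the lever back at rest.
- **Dip:** I took the rod from its stand and lowered it into the brass tube until the collar stopped on the mouth. It stopped at the expected height, with 15 N and no further travel.
- **Levelling:** The gripper can't tilt, so while drawing the rod out I pivoted it in the pads over the tube's rim. The handle slid about 2 cm towards the palm during this. At my first level check the rod was still about 7° tip-low, so I lowered it further over the rim to correct that.
- **Last checks:**
  - The rod is level to within about 1–1.5°.
  - The tip is at (0.534, 0.335, 0.151) m. The tray centre is (0.534, 0.335) from the top camera and (0.531, 0.339) from the side, so the two disagree by about 5 mm.
  - The grip is steady, the arm is still and the rod touches nothing else.
- **Bottle, jar and cup:** They looked undisturbed in the last pictures, though I did not measure their positions again.

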